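# Swap two bottles at the capping block and set a vented cap

### The job

Swap the two bottles: park the round amber jar on the round rubber pad and seat the white square bottle fully home in the square pocket of the metal block, both upright. Then screw the square bottle's knurled cap clockwise until it bottoms out, back it off a quarter turn so that the bottle can vent, and finish still gripping the cap there, without letting go. Do not tip either bottle over, and leave the plaster cast, the dropper bottle and the polishing wheel where they are.

Things in the scene. Friction and masses are not known exactly. Their poses are not given: they have to be found in the camera images.
- block: Fixed bare-aluminium capping block, 96 x 96 mm, 16 mm high, with a square pocket in the middle of its top: 49 x 49 mm, 10 mm deep (floor 6 mm above the worktop), mouth chamfered 2 mm, sides parallel to the block's x and y. Keeps a square bottle from turning. Origin: centre of its underside. Left or right of the pad, turned up to 0.4 rad. The amber jar stands in it at the start.
- pad: Fixed round black rubber pad, 90 mm across, 4 mm thick, lying on the worktop. Origin: centre of its underside. The square bottle stands on it at the start. The worktop between pad and block, and for 0.1 m on the robot's side of both, is clear.
- bottle: Loose white bottle, 0.17 to 0.34 kg. Square body 46 x 46 mm, 44 mm high, flat upright sides parallel to its x and y; tapered shoulder up to 50 mm; round cap on top, cap top 76 mm above the foot when fully down. Origin: centre of its underside, z up. Grip two opposite flat sides about 34 mm above the foot, so that the fingertips clear the block's top (10 mm above the foot when seated).
- cap_turn (a joint): Turn of the cap on the square bottle, rad: 0 = bottomed out (hard stop), growing as it is unscrewed, anticlockwise from above; starts at 0.8 to 1.8, upper stop 3.5 (cannot come off). Friction 0.06 N m; stays where left; rises 0.64 mm per rad. The seated bottle has 0.06 rad of play each way in the pocket, so the hand may turn up to 0.13 rad more than the cap.
- cap_middle (a point): Centre of the round knurled grey cap, 40 mm across and 26 mm high, on its axis; 63 mm above the bottle's foot when the cap is fully down. The shoulder below the cap is 13 mm under this point, so grip the upper part of the cap.
- cap: The same knurled cap; origin: centre of its underside, z up along the bottle's axis; it turns with the cap.
- amber_jar: Loose round amber jar with a black cap, 41 mm across, 78 mm high, 0.11 kg (may vary by a third). Its solid body is 40 mm across and 61 mm high; grip it round the body, about 34 mm above its foot. Origin: centre of its underside, z up. It stands in the pocket at the start.
- microscope: Fixed bench microscope on a jointed arm, an obstacle left of the work, not to be touched: fills x 0.09 to 0.80 m, y 0.40 m and beyond to the left, up to 0.42 m above the worktop. Origin at the foot of its post, at x 0.46, y 0.63.
- tan_cast: Bystander: loose tan plaster dental cast, 51 x 66 x 31 mm, beyond the work. Origin: centre of its underside.
- dropper: Bystander: loose white dropper bottle, 33 mm across, 80 mm high, beyond the work. Origin: centre of its underside.
- felt_wheel: Bystander: loose white polishing wheel lying flat, 32 mm across, 12 mm high, beyond the work. Origin: centre of its underside.

How it is judged:
On the way, in this order (a step that is already met when the one before it is completed fails the run):
1. the square bottle is seated in the pocket and the amber jar stands released on the pad (horizontal distance between bottle and block below 0.006 m and z of bottle in the frame of block below 0.01 m and angle between each of bottle, amber_jar's own z axis and vertical below 0.08 rad and horizontal distance between amber_jar and pad below 0.028 m and z of amber_jar in the frame of pad below 0.009 m and contact force between the fingers and amber_jar below 0.5 N and linear speed of amber_jar below 0.03 m/s), for 0.2 s.
2. the cap is screwed down to its stop with the bottle seated (horizontal distance between bottle and block below 0.006 m and z of bottle in the frame of block below 0.01 m and angle between bottle's own z axis and vertical below 0.08 rad and value of joint cap_turn below 0.08 rad), for 0.2 s.
At the end, for the whole second after the job is handed in: Square bottle upright and fully down in the pocket (6 mm sideways, 4 mm in height); amber jar upright and untouched on the pad (28 mm of its centre); the cap, once bottomed out, stands backed off a quarter turn (1.57 rad, 0.35 either way), at rest, gripped with over 2 N (all of step 1 and value of joint cap_turn between 1.22 and 1.92 rad and contact force between the fingers and cap above 2 N and velocity of joint cap_turn between -0.15 and 0.15 rad/s and linear speed of bottle below 0.03 m/s); the arm keeps its last pose, push and grip.
It fails at once if the plaster cast is disturbed (moved more than 30 mm) (distance of tan_cast from where it was at the start of the episode above 0.03 m).
It fails at once if the dropper bottle is disturbed (moved more than 30 mm) (distance of dropper from where it was at the start of the episode above 0.03 m).
It fails at once if the polishing wheel is disturbed (moved more than 30 mm) (distance of felt_wheel from where it was at the start of the episode above 0.03 m).
It fails at once if the square bottle is tipped over (angle between bottle's own z axis and vertical above 0.8 rad).
It fails at once if the amber jar is tipped over (angle between amber_jar's own z axis and vertical above 0.8 rad).
It also fails if it takes over 72 s, if anything falls off the work surface, if the arm or the gripper's body presses on something with over 40 N, if the wrist force passes 120 N, or if a joint passes its speed limit or range.

### The arm

A 7-joint arm with a two-finger parallel gripper is mounted at the origin on a cart in front of the work surface, level with it; the furniture and walls round the work are solid. World frame = base frame: x ahead of the robot, y to its left, z up, the work surface at z = 0. Lengths are in m, angles in rad, forces in N, time in s.
With the tool pointing down it reaches from about 0.35 to 0.775 m from the base axis. Payload 3.1 kg.
Tool frame: the origin (TCP) lies midway between the tips of the shut fingers; the grasp point (between the pads) lies 19 mm behind it; z points along the fingers, y is the direction in which the jaws open and shut (so a half turn about z gives the same grasp; the last joint's range is limited). The gripper opens to 85 mm and grips with 20 to 120 N. Pads are 22 mm wide; open, the fingers measure 114 mm over their backs; the gripper's body (76 mm by 85 mm) begins 54 mm behind the grasp point. The pads swing forward as they close: fully open they stand 13 mm farther back than shut.
Start: joints at [1.269, 0.311, 0.014, 1.512, -0.004, 1.319, -0.027], TCP at [0.141, -0.532, 0.231] pointing down, gripper open.
Joint ranges: [-2.7, 2.7], [-0.3, 1.91], [-1.27, 1.3], [0.12, 2.57], [-1.44, 4.58], [0.2, 2.03], [-3.05, 3.05]. Speed limits (rad/s): [2.79, 2.79, 3.14, 3.14, 3.14, 3.14, 3.14].

### API

Orientations are given as a rotation vector (axis times angle).
In Python, from cell import r gives the robot as it stands. The module is installed in compiled form; this text tells all that it offers.
- The arm moves only by the shell command python3 -m crank 'ROWS'. ROWS is JSON, a list of rows, each an object with "offset": the shift along the tool's x, y, z in mm, a list of three; "dr": the turn, a rotation vector about the tool's x, y, z in rad, a list of three; "claw": the gripper command: -1 is shut, 1 is fully open, values between are in proportion. A call has 1 to 12 rows; each row shifts and turns the pose as measured when the row begins, along the tool's axes as they then stand; what a row does not reach is not made up. A row lasts 1/12 s, in which the tool goes at most 41.7 mm and 7.16 degrees, less where a joint would pass 70% of its speed; a pose out of reach is approached as far as the arm can. A call with a gripper value outside its range is refused whole. The fingers move at their own pace and stop on an object; the grip force is fixed at half the most. Time passes only in rows, so rows that do not move let the fingers close. It gives the time, the measured TCP pose, the force and the opening at its end, in the units of the state.
- r.observe(): the state, without advancing time (a new reading comes with each control period).
- r.grab_frame(name): name is "side" or "top"; returns (picture, depth): 400x640x3 uint8, red, green, blue; 400x640 float32, m along the optical axis (not along the pixel's ray), 0 where there is no reading.
- r.get_calibration(name): a dict with "K" (3x3 intrinsics, pixels), "D" ([k1, k2, p1, p2, k3] as OpenCV has them; the pictures are not rectified), "origin" and "rotation" of the camera in the world. Camera axes: x right, y up, looking along -z (the intrinsics and any distortion apply to the point x, -y, -z); pixel columns grow to the right and rows downward; lengths in m; the calibration is good to about 2 mm. A picture is of the moment at which its call begins. get_calibration takes no time and is no camera call.
- r.close_job(): hands the job in, once; it reports no verdict.
Trained networks look in the newest picture that a camera, given by its name, has taken for a name from the list of things; names that differ only in an ending like _2 or _b are one class to them, and where a whole thing is asked for, a point or a joint stands for the part that bears it (a point fixed in the world has none). Each returns a list of dicts, best first, with "conf" (0 to 1); they miss things now and then, are a little off and sometimes report something else, mostly with a low value. They report only what shows in the picture. A call takes as long as a camera call.
- r.recognise(camera, thing): "location" ([x, y, z] in m, in world coordinates, good to about 4 mm: the middle of the surface that is visible of it).
The state is a dict: "t": time; "joint_pos": joint angles; "joint_velocities": joint speeds; "tau": joint torques, N m; "tcp_pos": TCP position; "eef_rot": TCP orientation; "ft_force": force on the tool from outside, world axes, zero at the start; "ft_torque": the same for the moment, N m; "finger_gap": opening from 0.0 (shut) to 1.0 (fully open).
Only numpy, scipy, OpenCV 4.12 (cv2) and the standard library are available. Lean on these libraries where they do the work, as an engineer would, in place of code of your own. Each camera call takes 0.05 s, during which the arm holds its last target.

## Working session

There is one attempt and no reset: what is moved stays moved. The work goes in short steps, Python scripts to look and compute and a shell command to move; the robot and the scene stay as the last step left them, time stands still between calls to the robot, and variables do not carry over. Pictures are saved under pics/ and viewed, and the job is handed in when it is done.

```bash
mkdir -p pics; ls; python3 - <<'E'
from cell import r
import cv2,numpy as np
np.set_printoptions(precision=4,suppress=True)
o=r.observe()
for k in o: print(k,np.round(o[k],4))
for c in("top","side"):
    p,d=r.grab_frame(c); cv2.imwrite(f"pics/{c}0.png",p[:,:,::-1]); np.save(f"pics/{c}0d.npy",d)
    k=r.get_calibration(c); print(c,k)
    for t in("block","pad","bottle","cap","amber_jar","tan_cast","dropper","felt_wheel"):
        print(t,[(np.round(x["location"],4),round(x["conf"],2)) for x in r.recognise(c,t)[:2]])
print(r.observe()["t"])
E
```

```text
pics
t 0.0
joint_pos [ 1.2693  0.3117  0.014   1.5131 -0.0044  1.3192 -0.0272]
joint_velocities [ 0.0002  0.0002  0.0007 -0.0005 -0.0008  0.001  -0.0007]
tau [ -0.0002 -37.9917   0.146  -23.0592   0.0123   0.0135  -0.    ]
tcp_pos [ 0.1411 -0.5308  0.2302]
eef_rot [-3.1128 -0.4068  0.0006]
ft_force [0.922  0.2052 0.0843]
ft_torque [-0.0105  0.0124  0.0327]
finger_gap 0.9979
top {'K': array([[491.6156,   0.    , 319.4534],
       [  0.    , 491.6156, 201.6626],
       [  0.    ,   0.    ,   1.    ]]), 'D': array([0.0458, 0.    , 0.    , 0.    , 0.    ]), 'origin': array([-0.4712,  0.5435,  1.7886]), 'rotation': array([ 0.3846, -0.5742, -1.8493])}
block [(array([ 0.4533, -0.0276,  0.016 ]), 0.59)]
pad []
bottle [(array([ 0.5376, -0.3802,  0.0482]), 0.56)]
cap [(array([ 0.538 , -0.3812,  0.0804]), 0.59)]
amber_jar [(array([ 0.45  , -0.0355,  0.0667]), 0.68)]
tan_cast [(array([ 0.7232, -0.1638,  0.0192]), 0.65)]
dropper [(array([0.6977, 0.0108, 0.0381]), 0.42)]
felt_wheel []
side {'K': array([[454.022 ,   0.    , 318.1679],
       [  0.    , 454.022 , 202.8786],
       [  0.    ,   0.    ,   1.    ]]), 'D': array([-0.0344,  0.    ,  0.    ,  0.    ,  0.    ]), 'origin': array([ 0.5352, -1.1277,  0.9356]), 'rotation': array([ 0.9691, -0.0315, -0.0494])}
block [(array([ 0.4683, -0.0654,  0.0149]), 0.81), (array([ 0.5513, -0.3966,  0.0796]), 0.28)]
pad [(array([ 0.5681, -0.4055,  0.0013]), 0.58)]
bottle [(array([ 0.5468, -0.4067,  0.0458]), 0.73)]
cap [(array([ 0.5445, -0.3964,  0.078 ]), 0.59)]
amber_jar [(array([ 0.4674, -0.06  ,  0.0575]), 0.65)]
tan_cast [(array([ 0.7272, -0.1706,  0.0152]), 0.69)]
dropper [(array([0.707 , 0.0012, 0.0364]), 0.6)]
felt_wheel [(array([ 0.6755, -0.236 ,  0.0165]), 0.65)]
0.9
```

View pics/top0.png

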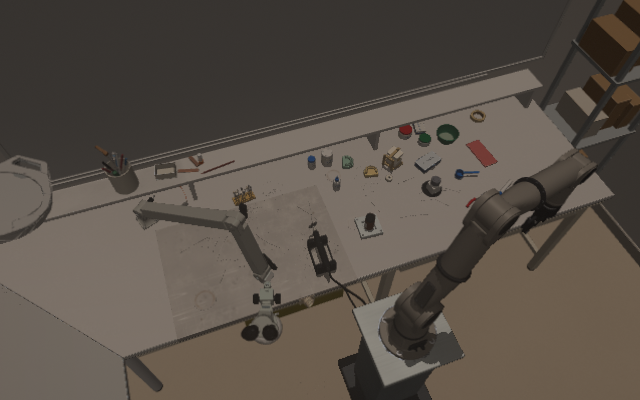

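View pics/side0.png

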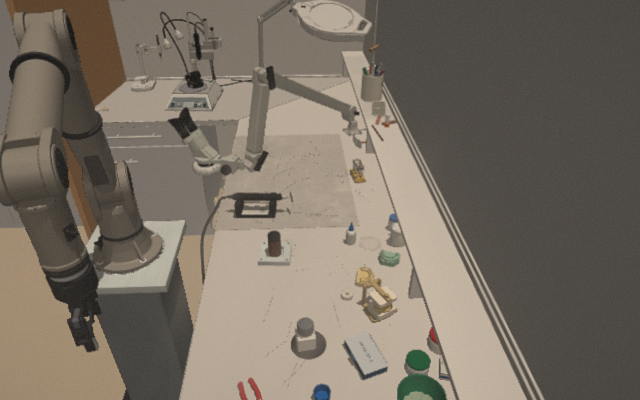

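```bash
python3 - <<'E'
import cv2,numpy as np
def crop(f,x,y,w,h,s): 
    im=cv2.imread(f)[y:y+h,x:x+w]; return cv2.resize(im,None,fx=s,fy=s,interpolation=cv2.INTER_CUBIC)
a=crop("pics/side0.png",250,222,60,50,6);b=crop("pics/side0.png",280,310,60,50,6)
c=crop("pics/top0.png",345,205,50,40,7)[:300,:360];d=crop("pics/top0.png",410,165,50,40,7)[:300,:360]
im=np.vstack([np.hstack([a[:300,:360],b[:300,:360]]),np.hstack([np.pad(c,((0,300-c.shape[0]),(0,360-c.shape[1]),(0,0))),np.pad(d,((0,300-d.shape[0]),(0,360-d.shape[1]),(0,0)))])])
cv2.imwrite("pics/crops.png",np.clip(im*1.4,0,255).astype(np.uint8)); 
E
```

```text
(no output)
```

View pics/crops.png

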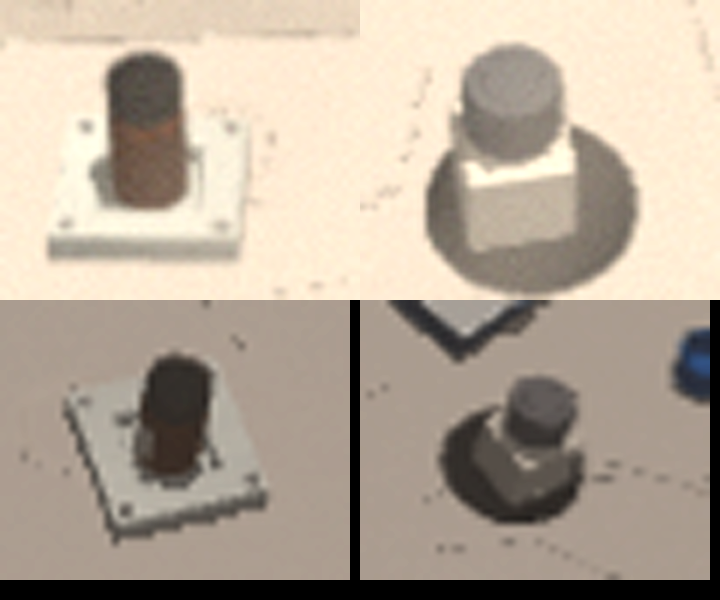

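```bash
cat > h.py <<'E'
import cv2,numpy as np
from cell import r
from scipy.spatial.transform import Rotation as R
np.set_printoptions(precision=4,suppress=True)
C={c:r.get_calibration(c) for c in("top","side")}
def proj(c,P):
    k=C[c];M=R.from_rotvec(k["rotation"]).as_matrix() if np.shape(k["rotation"])==(3,) else np.array(k["rotation"])
    q=(np.atleast_2d(P)-k["origin"])@M; q=q*[1,-1,-1]
    return cv2.projectPoints(q.reshape(-1,1,3),np.zeros(3),np.zeros(3),np.array(k["K"]),np.array(k["D"]))[0][:,0]
def cloud(c,d):
    k=C[c];M=R.from_rotvec(k["rotation"]).as_matrix()
    v,u=np.mgrid[0:400,0:640]
    n=cv2.undistortPoints(np.stack([u,v],-1).reshape(-1,1,2).astype(np.float64),np.array(k["K"]),np.array(k["D"]))[:,0]
    z=d.reshape(-1,1); q=np.hstack([n,np.ones_like(z)])*z*[1,-1,-1]
    P=q@M.T+k["origin"]; P[d.ravel()==0]=np.nan
    return P.reshape(400,640,3)
def rect(x,y,z,yaw,s):
    c,q=np.cos(yaw),np.sin(yaw);a=np.array([[-1,-1],[1,-1],[1,1],[-1,1]])*s/2
    return np.c_[a@np.array([[c,q],[-q,c]])+[x,y],np.full(4,z)]
def circ(x,y,z,rad):
    t=np.linspace(0,2*np.pi,40);return np.c_[x+rad*np.cos(t),y+rad*np.sin(t),t*0+z]
def overlay(c,img,polys,box,s,out):
    x,y,w,h=box
    im=cv2.resize(img[y:y+h,x:x+w],None,fx=s,fy=s,interpolation=cv2.INTER_CUBIC)
    im=np.clip(im*1.3,0,255).astype(np.uint8)
    for P,col in polys:
        p=(proj(c,P)-[x,y]+.5)*s-.5
        cv2.polylines(im,[np.round(p).astype(np.int32)],True,col,1)
    if out: cv2.imwrite(out,im)
    return im
E
python3 - <<'E'
from h import *
for c in("side","top"):
    P=cloud(c,np.load(f"pics/{c}0d.npy"))
    tab=(abs(P[...,0]-.5)<.1)&(abs(P[...,1]+.22)<.06)
    print(c,"table z",np.nanmedian(P[tab][:,2]),np.nanstd(P[tab][:,2]))
    m=(abs(P[...,0]-.46)<.09)&(abs(P[...,1]+.04)<.09)
    b=P[m&(P[...,2]>.009)&(P[...,2]<.022)]
    print(len(b),cv2.minAreaRect(b[:,:2].astype(np.float32)*1000),np.median(b,0))
    j=P[m&(P[...,2]>.07)]; print("jar top",len(j),cv2.minEnclosingCircle(j[:,:2].astype(np.float32)*1000),j.mean(0))
    m=(abs(P[...,0]-.545)<.08)&(abs(P[...,1]+.39)<.08)
    j=P[m&(P[...,2]>.077)]; print("cap top",len(j),cv2.minEnclosingCircle(j[:,:2].astype(np.float32)*1000),np.median(j,0),j[:,2].max())
E
```

```text
side table z -0.0009010821338710229 0.0018514547519434001
491 ((466.24310302734375, -45.49365997314453), (107.23817443847656, 96.74866485595703), 86.77379608154297) [ 0.4699 -0.0603  0.0149]
jar top 119 ((466.5722961425781, -46.875667572021484), 20.06922149658203) [ 0.4662 -0.0501  0.0813]
cap top 159 ((548.5990600585938, -392.261962890625), 21.10573387145996) [ 0.5493 -0.3922  0.0799] 0.0844406860124357
top table z -0.001737986710578454 0.2823187421571915
306 ((460.3226318359375, -34.9422607421875), (166.44004821777344, 165.20974731445312), 86.21615600585938) [ 0.451  -0.0303  0.015 ]
jar top 69 ((464.78594970703125, -37.44005584716797), 20.609901428222656) [ 0.4615 -0.0378  0.0834]
cap top 41 ((546.7291870117188, -383.8856201171875), 19.409683227539062) [ 0.5426 -0.3814  0.0809] 0.09264303325660217
```

```bash
python3 - <<'E'
from h import *
from scipy.optimize import least_squares
def px(off,s,pts): return (np.array(pts,float)+.5)/s-.5+off
S=px([250,222],6,[(50,238),(238,240),(248,122),(75,115),(49,258),(238,258)])
T=px([345,205],7,[(65,100),(112,225),(265,190)])
# side corners: order in world: side cam looks +y. find order through proj
def fit(f,x0): 
    s=least_squares(f,x0); return s.x,np.round(s.fun,1)
def model_s(p): a=rect(p[0],p[1],.016,p[2],.096); b=rect(p[0],p[1],0,p[2],.096); return np.vstack([proj("side",a),proj("side",b[:2])])
p,rs=fit(lambda p:(model_s(p)-S).ravel(),[.466,-.04,.0]); print("side",p,rs)
a=proj("top",rect(p[0],p[1],.016,p[2],.096)); print(a,T)
idx=[int(np.argmin(np.linalg.norm(a-t,axis=1))) for t in T];print(idx)
q,rs=fit(lambda q:np.r_[(proj("top",rect(q[0],q[1],.016,q[2],.096))[idx]-T).ravel()],p); print("top",q,rs)
ims=[]
Is,It=cv2.imread("pics/side0.png"),cv2.imread("pics/top0.png")
m=(p+q)/2
for c,I,box,s in(("side",Is,(245,222,70,50),5),("top",It,(340,200,70,50),5)):
  for pp in(p if c=="side" else q,m):
    ims.append(overlay(c,I,[(rect(*pp[:2],.016,pp[2],.096),(0,0,255)),(rect(*pp[:2],0,pp[2],.096),(255,0,0)),(circ(*pp[:2],.078,.0205),(0,255,0)),(rect(*pp[:2],.016,pp[2],.049),(0,255,255))],box,s,None))
cv2.imwrite("pics/ov1.png",np.vstack([np.hstack(ims[:2]),np.hstack(ims[2:])]))
print(m)
E
```

```text
side [ 0.4662 -0.0453 -0.0778] [-0.4 -0.4  0.  -0.1  0.6 -0.7 -0.6 -0.   0.2  0.2  0.2  0.8]
[[384.1059 231.0506]
 [376.5665 212.3865]
 [355.2405 217.263 ]
 [362.2892 236.1833]] [[353.8571 218.8571]
 [360.5714 236.7143]
 [382.4286 231.7143]]
[2, 3, 0]
top [ 0.4644 -0.0371 -0.0689] [-0.3 -0.6  0.2  0.4  0.1  0.1]
[ 0.4653 -0.0412 -0.0734]
```

View pics/ov1.png

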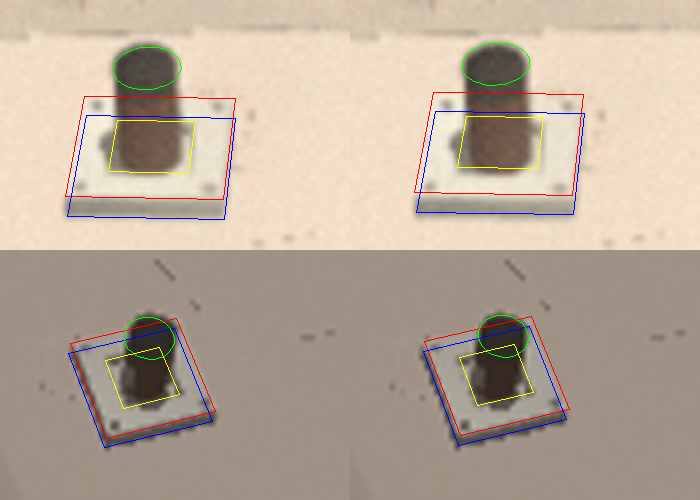

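```bash
python3 - <<'E'
from h import *
o=r.observe();M=R.from_rotvec(o["eef_rot"]).as_matrix();t=np.array(o["tcp_pos"]);print(M)
I={c:cv2.imread(f"pics/{c}0.png") for c in C}
# finger tips boxes: open tips at y=±.0425.. outer ±.057, z back 13mm, x ±11mm
def W(l): return np.array(l)@M.T+t
f=[]
for s in(1,-1):
    f.append((W([[-.011,s*.0425,-.013],[.011,s*.0425,-.013],[.011,s*.057,-.013],[-.011,s*.057,-.013]]),(0,0,255)))
f.append((W([[a*.038,b*.0425,-.073] for a,b in((-1,-1),(1,-1),(1,1),(-1,1))]),(0,255,0)))
ims=[]
for c in C:
    p=proj(c,t)[0].astype(int);print(c,p)
    ims.append(overlay(c,I[c],f,(max(0,p[0]-40),p[1]-40,80,80),5,None))
cv2.imwrite("pics/ov2.png",np.hstack([i[:400,:400] for i in ims]))
E
```

```text
[[ 0.9664  0.257  -0.    ]
 [ 0.257  -0.9664 -0.0001]
 [-0.      0.0001 -1.    ]]
top [531 227]
side [ 96 334]
```

View pics/ov2.png

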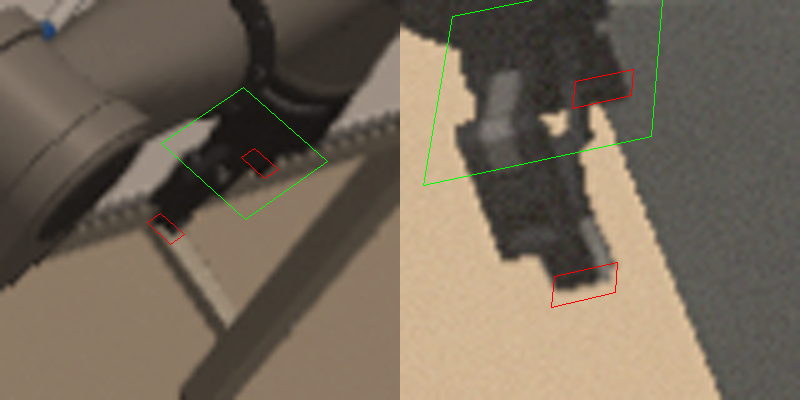

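```bash
cat >> h.py <<'E'
def go(x,y,z,yaw):
    """tool x-axis yaw in world (mod pi nearest)"""
    o=r.observe();M=R.from_rotvec(o["eef_rot"]).as_matrix();t=np.array(o["tcp_pos"])
    Mt=np.array([[np.cos(yaw),np.sin(yaw),0],[np.sin(yaw),-np.cos(yaw),0],[0,0,-1]])
    d=M.T@(np.array([x,y,z])-t)*1000
    dr=R.from_matrix(M.T@Mt).as_rotvec()
    print("t",round(o["t"],2),"tcp",t,"yaw",round(np.arctan2(M[1,0],M[0,0]),4),"tilt",M[:2,2],"gap",round(o["finger_gap"],3),"F",np.round(o["ft_force"],1),"T",np.round(o["ft_torque"],2),"q7",np.round(o["joint_pos"][6],2))
    print("offset mm (translate first)",np.round(d,1)," dr",np.round(dr,3)," offset after turn",np.round(Mt.T@(np.array([x,y,z])-t)*1000,1))
E
python3 -c "
from h import *
go(.4655,-.041,.14,-.073)"
```

```text
t 0.9 tcp [ 0.1413 -0.5316  0.2313] yaw 0.2599 tilt [-0.     -0.0001] gap 0.999 F [ 0.2 -0.2 -0.3] T [ 0.04 -0.03 -0.06] q7 -0.03
offset mm (translate first) [ 439.4 -390.8   91.3]  dr [0.    0.    0.333]  offset after turn [ 287.5 -512.9   91.3]
```

```bash
python3 -m crank '[{"offset":[29,-26,0],"dr":[0,0,0],"claw":1},{"offset":[29,-26,0],"dr":[0,0,0],"claw":1},{"offset":[29,-26,0],"dr":[0,0,0],"claw":1},{"offset":[29,-26,0],"dr":[0,0,0],"claw":1},{"offset":[29,-26,0],"dr":[0,0,0],"claw":1},{"offset":[29,-26,0],"dr":[0,0,0],"claw":1},{"offset":[29,-26,0],"dr":[0,0,0],"claw":1},{"offset":[29,-26,0],"dr":[0,0,0],"claw":1}]'; python3 -c "
from h import *
go(.4655,-.041,.14,-.073)"
```

```text
t: 1.57
tcp_pos: [0.3118, -0.272, 0.2287]
eef_rot: [3.111, 0.367, -0.008]
ft_force: [0.7, -0.7, -0.0]
finger_gap: 1.001
t 1.57 tcp [ 0.3118 -0.272   0.2287] yaw 0.235 tilt [-0.004  -0.0091] gap 1.001 F [ 0.7 -0.7 -0. ] T [-0.01 -0.12 -0.  ] q7 -0.68
offset mm (translate first) [ 203.8 -189.5   86. ]  dr [0.009 0.005 0.308]  offset after turn [ 136.4 -241.6   88.7]
```

```bash
python3 -m crank '[{"offset":[29,-27,6],"dr":[0,0,0],"claw":1},{"offset":[29,-27,6],"dr":[0,0,0],"claw":1},{"offset":[29,-27,6],"dr":[0,0,0],"claw":1},{"offset":[29,-27,6],"dr":[0,0,0],"claw":1},{"offset":[29,-27,6],"dr":[0,0,0],"claw":1},{"offset":[29,-27,6],"dr":[0,0,0],"claw":1},{"offset":[0,0,10],"dr":[0,0,0.1],"claw":1},{"offset":[0,0,10],"dr":[0,0,0.1],"claw":1},{"offset":[0,0,0],"dr":[0,0,0.1],"claw":1}]'; python3 -c "
from h import *
go(.4655,-.041,.12,-.073)"
```

```text
t: 2.32
tcp_pos: [0.4546, -0.0524, 0.1728]
eef_rot: [3.132, -0.09, 0.02]
ft_force: [-1.4, -1.5, -0.8]
finger_gap: 1.002
t 2.32 tcp [ 0.4546 -0.0524  0.1728] yaw -0.0573 tilt [ 0.0123 -0.009 ] gap 1.002 F [-1.4 -1.5 -0.8] T [0.06 0.03 0.  ] q7 -1.65
offset mm (translate first) [  9.5 -12.5  52.8]  dr [ 0.008 -0.013  0.016]  offset after turn [ 10.  -12.2  52.8]
```

```bash
python3 -m crank '[{"offset":[10,-12,0],"dr":[0.008,-0.013,0.016],"claw":1},{"offset":[0,0,25],"dr":[0,0,0],"claw":1},{"offset":[0,0,15],"dr":[0,0,0],"claw":1},{"offset":[0,0,0],"dr":[0,0,0],"claw":1}]'; python3 - <<'E'
from h import *
go(.4655,-.041,.022,-.073)
ims=[]
for c,b in(("side",(235,195,80,80)),("top",(325,180,80,80))):
    p,d=r.grab_frame(c); ims.append(overlay(c,p[:,:,::-1],[],b,5,None))
cv2.imwrite("pics/hov1.png",np.hstack(ims))
E
```

```text
t: 2.65
tcp_pos: [0.4674, -0.0392, 0.1325]
eef_rot: [3.139, -0.119, 0.005]
ft_force: [-0.4, -0.5, -0.8]
finger_gap: 1.002
t 2.65 tcp [ 0.4674 -0.0392  0.1325] yaw -0.0758 tilt [ 0.0031 -0.0002] gap 1.002 F [-0.4 -0.5 -0.8] T [0.03 0.   0.01] q7 -1.73
offset mm (translate first) [ -2.1   1.9 110.5]  dr [ 0.    -0.003 -0.003]  offset after turn [ -1.8   1.9 110.5]
```

View pics/hov1.png

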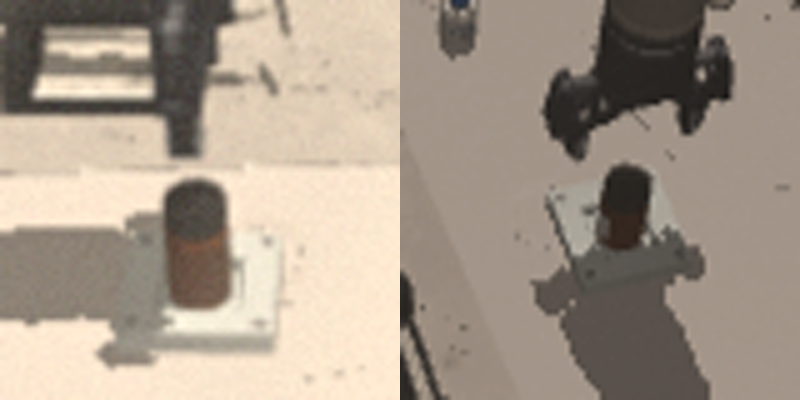

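```bash
python3 -m crank '[{"offset":[-2,2,30],"dr":[0,-0.003,0.003],"claw":1},{"offset":[0,0,30],"dr":[0,0,0],"claw":1},{"offset":[0,0,20],"dr":[0,0,0],"claw":1},{"offset":[0,0,10],"dr":[0,0,0],"claw":1},{"offset":[0,0,0],"dr":[0,0,0],"claw":1}]'; python3 - <<'E'
from h import *
go(.4655,-.041,.022,-.073)
ims=[]
for c,b in(("side",(235,195,80,80)),("top",(325,180,80,80))):
    p,d=r.grab_frame(c); ims.append(overlay(c,p[:,:,::-1],[],b,5,None))
cv2.imwrite("pics/hov2.png",np.hstack(ims))
E
```

```text
t: 3.17
tcp_pos: [0.4745, -0.0443, 0.0493]
eef_rot: [3.135, -0.131, 0.031]
ft_force: [0.4, -0.1, -0.3]
finger_gap: 0.997
t 3.17 tcp [ 0.4745 -0.0443  0.0493] yaw -0.0832 tilt [ 0.0198 -0.0049] gap 0.997 F [ 0.4 -0.1 -0.3] T [ 0.03  0.03 -0.01] q7 -1.8
offset mm (translate first) [-9.8 -2.7 27.1]  dr [ 0.003 -0.02  -0.01 ]  offset after turn [-9.2 -2.7 27.3]
```

View pics/hov2.png

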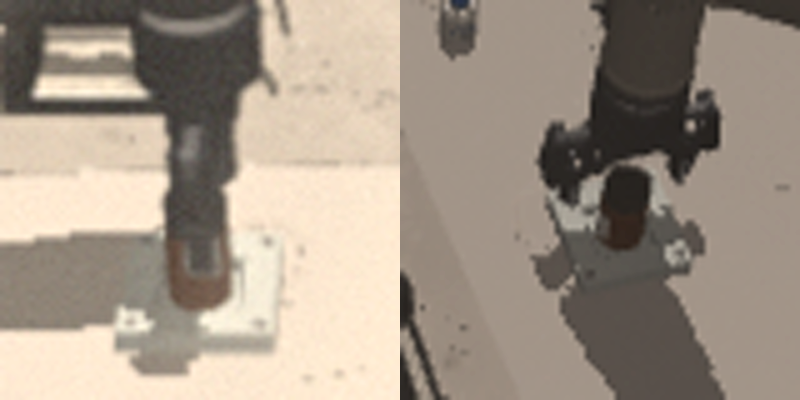

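```bash
python3 -m crank '[{"offset":[-4,-2,0],"dr":[0.003,-0.02,-0.01],"claw":1},{"offset":[0,0,10],"dr":[0,0,0],"claw":1},{"offset":[0,0,10],"dr":[0,0,0],"claw":1},{"offset":[0,0,4],"dr":[0,0,0],"claw":1},{"offset":[0,0,0],"dr":[0,0,0],"claw":1}]'; python3 - <<'E'
from h import *
go(.470,-.041,.022,-.073)
E
```

```text
t: 3.68
tcp_pos: [0.4772, -0.0425, 0.0302]
eef_rot: [3.138, -0.115, 0.021]
ft_force: [-0.9, 0.5, 0.2]
finger_gap: 1.002
t 3.68 tcp [ 0.4772 -0.0425  0.0302] yaw -0.0733 tilt [ 0.0132 -0.0022] gap 1.002 F [-0.9  0.5  0.2] T [-0.01  0.04  0.03] q7 -1.81
offset mm (translate first) [-7.4 -1.   8.1]  dr [ 0.001 -0.013 -0.   ]  offset after turn [-7.3 -1.   8.2]
```

```bash
python3 -m crank '[{"offset":[-7,-1,3],"dr":[0,-0.013,0],"claw":1},{"offset":[0,0,0],"dr":[0,0,0],"claw":1}]'; python3 - <<'E'
from h import *
go(.470,-.041,.022,-.073)
E
python3 -m crank '[{"offset":[0,0,0],"dr":[0,0,0],"claw":1}]'
```

```text
t: 3.85
tcp_pos: [0.4693, -0.0408, 0.0264]
eef_rot: [3.138, -0.115, -0.003]
ft_force: [-0.2, 0.4, -0.6]
finger_gap: 0.997
t 3.85 tcp [ 0.4693 -0.0408  0.0264] yaw -0.0732 tilt [-0.0021 -0.001 ] gap 0.997 F [-0.2  0.4 -0.6] T [ 0.06 -0.01  0.01] q7 -1.81
offset mm (translate first) [0.7 0.2 4.4]  dr [ 0.001  0.002 -0.   ]  offset after turn [0.7 0.2 4.4]
t: 3.93
tcp_pos: [0.4692, -0.0407, 0.0263]
eef_rot: [3.138, -0.115, -0.003]
ft_force: [1.3, 0.1, -0.2]
finger_gap: 1.002
```

```bash
python3 -m crank '[{"offset":[0,0,3],"dr":[0,0,0],"claw":-1},{"offset":[0,0,0],"dr":[0,0,0],"claw":-1},{"offset":[0,0,0],"dr":[0,0,0],"claw":-1},{"offset":[0,0,0],"dr":[0,0,0],"claw":-1},{"offset":[0,0,0],"dr":[0,0,0],"claw":-1},{"offset":[0,0,0],"dr":[0,0,0],"claw":-1}]'; python3 - <<'E'
from h import *
go(.470,-.041,.1,-.073)
E
```

```text
t: 4.43
tcp_pos: [0.4695, -0.041, 0.0236]
eef_rot: [3.138, -0.115, -0.002]
ft_force: [0.4, 0.1, -1.4]
finger_gap: 0.454
t 4.43 tcp [ 0.4695 -0.041   0.0236] yaw -0.0732 tilt [-0.0014 -0.0016] gap 0.454 F [ 0.4  0.1 -1.4] T [-0.04  0.01  0.02] q7 -1.81
offset mm (translate first) [  0.4   0.1 -76.4]  dr [ 0.002  0.001 -0.   ]  offset after turn [  0.5  -0.1 -76.4]
```

```bash
python3 -m crank '[{"offset":[0,0,-10],"dr":[0,0,0],"claw":-1},{"offset":[0,0,-15],"dr":[0,0,0],"claw":-1},{"offset":[0,0,-15],"dr":[0,0,0],"claw":-1},{"offset":[0,0,-15],"dr":[0,0,0],"claw":-1},{"offset":[0,0,0],"dr":[0,0,0],"claw":-1}]'; python3 - <<'E'
from h import *
go(.500,-.216,.07,-.073)
E
```

```text
t: 4.85
tcp_pos: [0.4677, -0.0404, 0.0812]
eef_rot: [3.139, -0.114, -0.009]
ft_force: [-0.1, 0.2, -0.5]
finger_gap: 0.452
t 4.85 tcp [ 0.4677 -0.0404  0.0812] yaw -0.0724 tilt [-0.006  -0.0004] gap 0.452 F [-0.1  0.2 -0.5] T [ 0.01 -0.06 -0.  ] q7 -1.76
offset mm (translate first) [ 45.  172.8  11.1]  dr [0.001 0.006 0.001]  offset after turn [ 45.  172.8  11.2]
```

```bash
python3 -m crank '[{"offset":[7,25,0],"dr":[0,0.003,0],"claw":-1},{"offset":[7,28,0],"dr":[0,0.003,0],"claw":-1},{"offset":[7,28,0],"dr":[0,0,0],"claw":-1},{"offset":[7,28,0],"dr":[0,0,0],"claw":-1},{"offset":[7,28,0],"dr":[0,0,0],"claw":-1},{"offset":[7,28,0],"dr":[0,0,0],"claw":-1},{"offset":[5,15,0],"dr":[0,0,0],"claw":-1},{"offset":[0,0,0],"dr":[0,0,0],"claw":-1}]'; python3 - <<'E'
from h import *
go(.500,-.216,.02,-.073)
E
```

```text
t: 5.52
tcp_pos: [0.5029, -0.2277, 0.0803]
eef_rot: [3.14, -0.1, 0.002]
ft_force: [0.5, 0.1, 0.1]
finger_gap: 0.458
t 5.52 tcp [ 0.5029 -0.2277  0.0803] yaw -0.0634 tilt [ 0.0013 -0.0005] gap 0.458 F [0.5 0.1 0.1] T [-0.05 -0.01 -0.  ] q7 -1.41
offset mm (translate first) [ -3.8 -11.5  60.3]  dr [ 0.    -0.001  0.01 ]  offset after turn [ -3.8 -11.5  60.3]
```

```bash
python3 -m crank '[{"offset":[-2,-6,15],"dr":[0,0,0],"claw":-1},{"offset":[-1,0,15],"dr":[0,0,0],"claw":-1},{"offset":[-2,0,12],"dr":[0,0,0],"claw":-1},{"offset":[-2,0,8],"dr":[0,0,0],"claw":-1},{"offset":[-1,0,4],"dr":[0,0,0],"claw":-1},{"offset":[0,0,0],"dr":[0,0,0],"claw":-1}]'; python3 - <<'E'
from h import *
go(.500,-.222,.0175,-.073)
E
```

```text
t: 6.02
tcp_pos: [0.4934, -0.217, 0.0226]
eef_rot: [-3.136, 0.1, 0.002]
ft_force: [-0.5, -0.3, -1.7]
finger_gap: 0.454
t 6.02 tcp [ 0.4934 -0.217   0.0226] yaw -0.064 tilt [-0.0012  0.0039] gap 0.454 F [-0.5 -0.3 -1.7] T [-0.02  0.06  0.06] q7 -1.45
offset mm (translate first) [6.9 4.6 5.1]  dr [-0.004  0.001  0.009]  offset after turn [6.9 4.5 5.1]
```

```bash
python3 -m crank '[{"offset":[0,0,3.5],"dr":[-0.004,0,0],"claw":-1},{"offset":[0,0,1.5],"dr":[0,0,0],"claw":-1},{"offset":[0,0,0],"dr":[0,0,0],"claw":-1}]'; python3 - <<'E'
from h import *
go(.4934,-.217,.0175,-.073)
E
```

```text
t: 6.27
tcp_pos: [0.4942, -0.2156, 0.0181]
eef_rot: [3.14, -0.098, -0.0]
ft_force: [0.0, -0.6, -1.3]
finger_gap: 0.459
t 6.27 tcp [ 0.4942 -0.2156  0.0181] yaw -0.0622 tilt [-0.0002 -0.0003] gap 0.459 F [ 0.  -0.6 -1.3] T [0.01 0.02 0.04] q7 -1.46
offset mm (translate first) [-0.7  1.4  0.6]  dr [0.    0.    0.011]  offset after turn [-0.7  1.4  0.6]
```

```bash
python3 -m crank '[{"offset":[0,0,0],"dr":[0,0,0],"claw":1},{"offset":[0,0,0],"dr":[0,0,0],"claw":1},{"offset":[0,0,0],"dr":[0,0,0],"claw":1},{"offset":[0,0,-2],"dr":[0,0,-0.08],"claw":1},{"offset":[0,0,0],"dr":[0,0,-0.12],"claw":1},{"offset":[0,0,0],"dr":[0,0,-0.12],"claw":1},{"offset":[0,0,0],"dr":[0,0,-0.12],"claw":1},{"offset":[0,0,0],"dr":[0,0,-0.12],"claw":1},{"offset":[0,0,0],"dr":[0,0,-0.12],"claw":1},{"offset":[0,0,0],"dr":[0,0,-0.12],"claw":1},{"offset":[0,0,0],"dr":[0,0,-0.12],"claw":1},{"offset":[0,0,0],"dr":[0,0,-0.12],"claw":1}]';python3 - <<'E'
from h import *
go(.4942,-.2156,.02,1.497)
E
```

```text
t: 7.27
tcp_pos: [0.5008, -0.2193, 0.0273]
eef_rot: [2.729, 1.526, 0.012]
ft_force: [0.7, 0.0, -0.7]
finger_gap: 1.004
t 7.27 tcp [ 0.5008 -0.2193  0.0273] yaw 1.0195 tilt [ 0.0138 -0.009 ] gap 1.004 F [ 0.7  0.  -0.7] T [-0.02  0.02 -0.03] q7 -0.52
offset mm (translate first) [-0.3 -7.7  7.1]  dr [ 0.016  0.004 -0.477]  offset after turn [ 3.2 -6.8  7.3]
```

```bash
python3 -m crank '[{"offset":[0,-7,4],"dr":[0.014,0,0],"claw":1},{"offset":[0,0,0],"dr":[0,0,-0.12],"claw":1},{"offset":[0,0,0],"dr":[0,0,-0.12],"claw":1},{"offset":[0,0,0],"dr":[0,0,-0.12],"claw":1},{"offset":[0,0,0],"dr":[0,0,-0.12],"claw":1},{"offset":[0,0,0],"dr":[0,0,0],"claw":1}]';python3 - <<'E'
from h import *
go(.4942,-.2156,.02,1.497)
E
```

```text
t: 7.77
tcp_pos: [0.4938, -0.2165, 0.0235]
eef_rot: [2.292, 2.147, -0.001]
ft_force: [-0.3, 1.0, -0.3]
finger_gap: 0.995
t 7.77 tcp [ 0.4938 -0.2165  0.0235] yaw 1.5054 tilt [ 0.0003 -0.0015] gap 0.995 F [-0.3  1.  -0.3] T [ 0.05  0.02 -0.01] q7 -0.1
offset mm (translate first) [0.9 0.4 3.5]  dr [0.    0.001 0.008]  offset after turn [0.9 0.4 3.5]
```

```bash
python3 -m crank '[{"offset":[0,0,0],"dr":[0,0,0],"claw":-1},{"offset":[0,0,0],"dr":[0,0,0],"claw":-1},{"offset":[0,0,0],"dr":[0,0,0],"claw":-1},{"offset":[0,0,0],"dr":[0,0,0],"claw":-1},{"offset":[0,0,0],"dr":[0,0,0],"claw":-1},{"offset":[0,0,0],"dr":[0,0,0],"claw":-1}]';python3 - <<'E'
from h import *
go(.4942,-.2156,.02,1.497)
E
python3 -m crank '[{"offset":[0,0,0],"dr":[0,0,0],"claw":1},{"offset":[0,0,0],"dr":[0,0,0],"claw":1},{"offset":[0,0,0],"dr":[0,0,0],"claw":1},{"offset":[0,0,-10],"dr":[0,0,0],"claw":1},{"offset":[0,0,-25],"dr":[0,0,0],"claw":1},{"offset":[0,0,-35],"dr":[0,0,0],"claw":1},{"offset":[0,0,-35],"dr":[0,0,0],"claw":1},{"offset":[0,0,-35],"dr":[0,0,0],"claw":1},{"offset":[-10,0,-30],"dr":[0,0,0],"claw":1},{"offset":[-20,20,0],"dr":[0,0,0],"claw":1},{"offset":[-20,20,0],"dr":[0,0,0],"claw":1}]'
python3 - <<'E'
from h import *
for c in C:
    p,d=r.grab_frame(c); cv2.imwrite(f"pics/{c}1.png",p[:,:,::-1]); np.save(f"pics/{c}1d.npy",d)
E
```

```text
t: 8.27
tcp_pos: [0.493, -0.2166, 0.0236]
eef_rot: [2.31, 2.128, -0.004]
ft_force: [0.0, 0.2, -0.9]
finger_gap: 0.457
t 8.27 tcp [ 0.493  -0.2166  0.0236] yaw 1.4886 tilt [-0.0015 -0.0021] gap 0.457 F [ 0.   0.2 -0.9] T [-0.03  0.03  0.  ] q7 -0.12
offset mm (translate first) [1.1 1.1 3.6]  dr [-0.001  0.002 -0.008]  offset after turn [1.1 1.1 3.6]
t: 9.18
tcp_pos: [0.5269, -0.2629, 0.2062]
eef_rot: [-2.298, -2.136, 0.006]
ft_force: [0.9, -0.7, -0.6]
finger_gap: 1.004
```

View pics/side1.png

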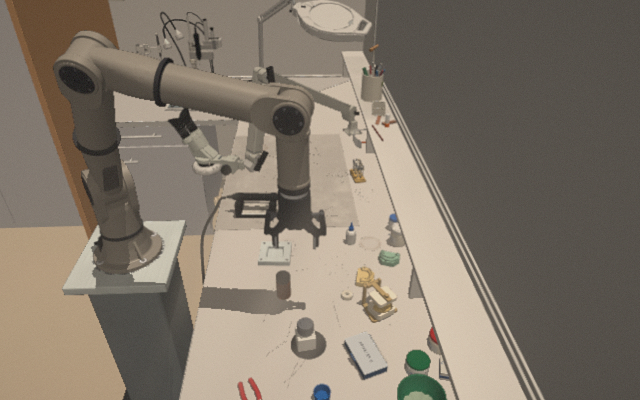

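View pics/top1.png

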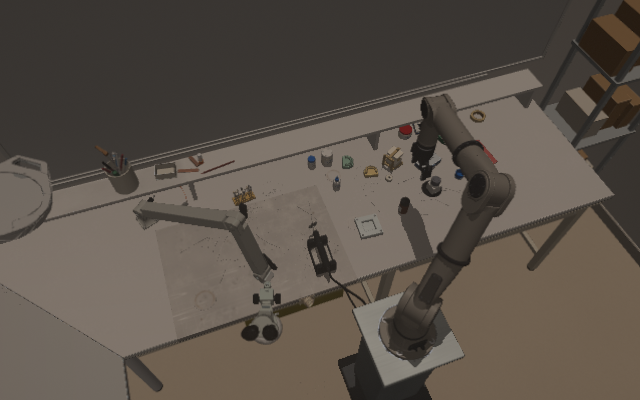

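```bash
python3 - <<'E'
from h import *
ims=[]
for c,b in(("side",(264,258,40,45)),("top",(385,185,40,45))):
    I=cv2.imread(f"pics/{c}1.png"); j=(.493,-.216)
    ims.append(overlay(c,I,[],b,8,None)); ims.append(overlay(c,I,[(circ(*j,.078,.0205),(0,255,0)),(circ(*j,0,.0205),(0,255,0))],b,8,None))
    P=cloud(c,np.load(f"pics/{c}1d.npy"))
    m=(abs(P[...,0]-.493)<.06)&(abs(P[...,1]+.216)<.06)&(P[...,2]>.067)
    q=P[m];print(c,len(q),cv2.minEnclosingCircle(q[:,:2].astype(np.float32)*1000),np.percentile(q[:,2],[10,50,90]))
cv2.imwrite("pics/j1.png",np.hstack(ims)[:, :800] if False else cv2.resize(np.vstack([np.hstack(ims[:2]),np.hstack(ims[2:])]),(640,600) if False else None,fx=.8,fy=.8))
E
```

```text
side 1011 ((493.3145446777344, -255.95762634277344), 62.76381301879883) [0.0777 0.6056 0.624 ]
top 1597 ((491.4129638671875, -239.42669677734375), 66.68962860107422) [0.2926 0.4814 0.6183]
```

View pics/j1.png

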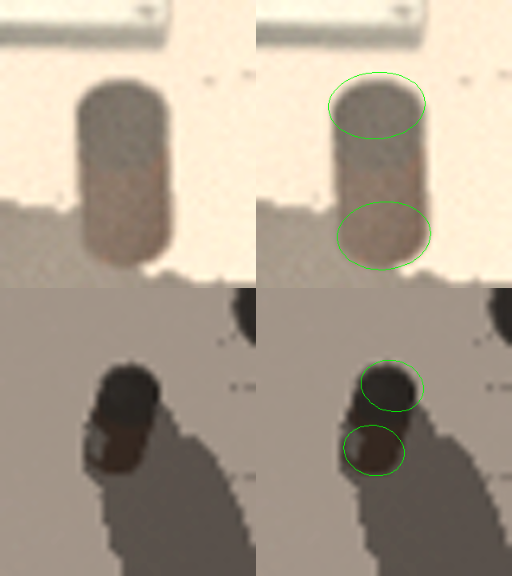

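```bash
python3 - <<'E'
from h import *
ims=[]
for c,b in(("side",(250,228,50,40)),("side",(282,312,50,40)),("top",(345,205,50,40)),("top",(410,165,50,40))):
    I=cv2.imread(f"pics/{c}1.png"); ims.append(overlay(c,I,[],b,8,None))
cv2.imwrite("pics/b1.png",np.hstack(ims[:2]));cv2.imwrite("pics/b2.png",np.hstack(ims[2:]))
E
```

```text
(no output)
```

View pics/b1.png

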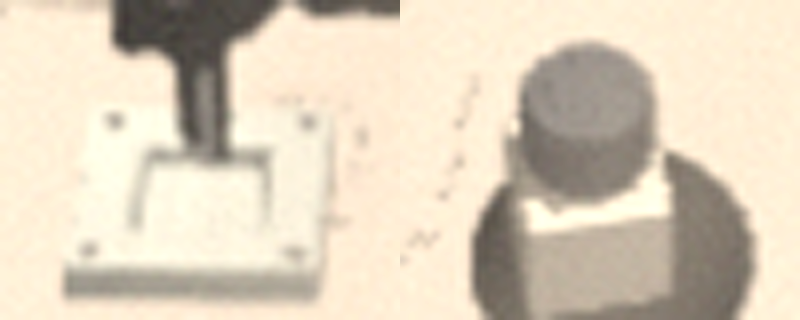

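View pics/b2.png

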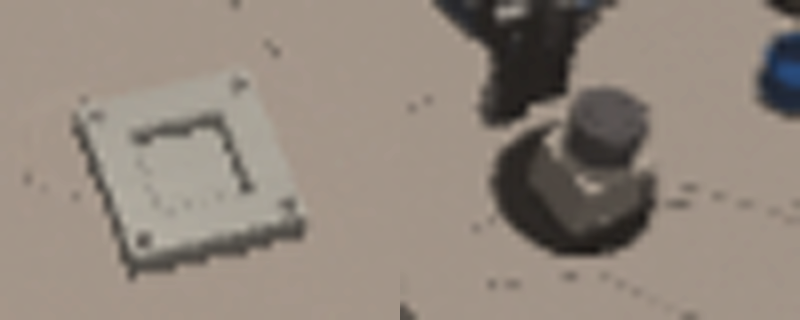

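```bash
python3 - <<'E'
from h import *
from scipy.optimize import least_squares
def px(off,s,pts): return (np.array(pts,float)+.5)/s-.5+np.array(off)
S=px([250,228],8,[(65,268),(320,268),(328,115),(85,105),(65,298),(318,300)])
T=px([345,205],8,[(302,215),(240,68),(78,108),(130,255)])+[1,0]
fs=lambda p:(np.vstack([proj("side",rect(p[0],p[1],.016,p[2],.096)),proj("side",rect(p[0],p[1],0,p[2],.096)[:2])])-S).ravel()
ft=lambda p:(proj("top",rect(p[0],p[1],.016,p[2],.096))-T).ravel()
for n,f in(("side",fs),("top",ft),("both",lambda p:np.r_[fs(p),ft(p)])):
    s=least_squares(f,[.466,-.045,-.07]);print(n,s.x,np.round(s.fun,1))
B=s.x
# bottle, foot z .004
S2=np.vstack([px([280,310],6,[(110,250),(218,232),(106,188),(216,175)]),px([282,312],8,[(125,238),(272,215)])])
def fb(p):
    lo=proj("side",rect(p[0],p[1],.004,p[2],.046));hi=proj("side",rect(p[0],p[1],.048,p[2],.046))
    return (np.vstack([lo[:2],hi[:2],hi[:2]])-S2).ravel()
s=least_squares(fb,[.547,-.391,.1]);b=s.x;print("bottle",b,np.round(s.fun,1))
# pad: ellipse from dark mask? picks from side0 crop: left 427-360,205 ; right 637-360,203 ; bottom 545-360,292; 
S3=px([280,310],6,[(67,205),(277,203),(180,292)])
def fp(p):
    q=proj("side",circ(p[0],p[1],.004,.045)); return [q[:,0].min()-S3[0,0],q[:,0].max()-S3[1,0],q[:,1].max()-S3[2,1]]
s=least_squares(fp,[.55,-.39],diff_step=1e-3);pd=s.x;print("pad",pd,s.fun)
ims=[]
for c,bx in(("side",(248,225,50,45)),("side",(280,312,50,45)),("top",(345,205,50,45)),("top",(410,160,50,45))):
    I=cv2.imread(f"pics/{c}1.png")
    ims.append(overlay(c,I,[(rect(*B[:2],.016,B[2],.096),(0,0,255)),(rect(*B[:2],0,B[2],.096),(255,0,0)),(rect(*B[:2],.016,B[2],.051),(0,200,200)),
      (rect(*b[:2],.004,b[2],.046),(255,0,0)),(rect(*b[:2],.048,b[2],.046),(0,0,255)),(circ(*b[:2],.081,.020),(0,255,0)),(circ(*pd,.004,.045),(255,0,255))],bx,8,None))
cv2.imwrite("pics/ov3.png",cv2.resize(np.vstack([np.hstack(ims[:2]),np.hstack(ims[2:])]),None,fx=.8,fy=.8))
E
```

```text
side [ 0.4646 -0.0452 -0.0509] [-0.3  0.1 -0.3  0.1  0.1 -0.9  0.4  0.3  0.1  0.3  0.1  0.1]
top [ 0.4646 -0.0421 -0.0737] [ 0.3  0.1  0.4 -0.2 -0.7 -0.2 -0.   0.3]
both [ 0.4647 -0.0439 -0.0582] [-0.3 -0.3 -0.4 -0.1  0.2 -1.1  0.5 -0.1  0.1 -0.1 -0.  -0.1  0.8 -0.3
  0.6 -0.5 -0.4 -0.2  0.6  0.3]
bottle [ 0.5485 -0.3916  0.1288] [-0.4  1.  -0.   1.2 -0.2 -0.2  0.3 -0.9 -0.1 -0.6  0.4 -0.5]
pad [ 0.5561 -0.3911] [-0.4164  0.417  -0.0306]
```

View pics/ov3.png

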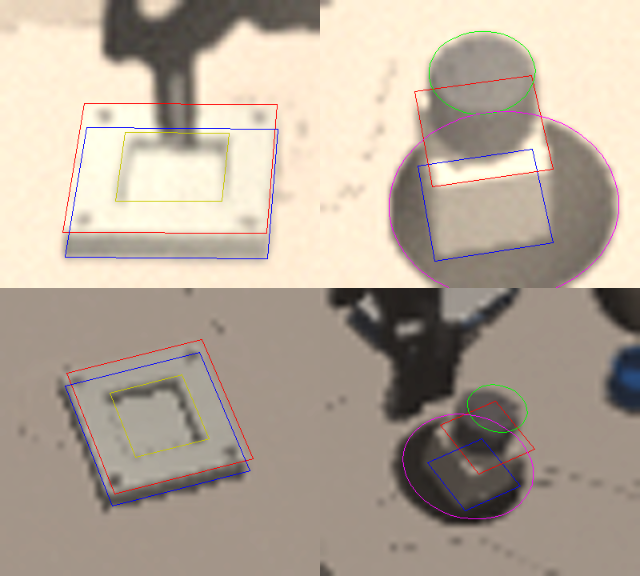

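```bash
python3 -c "
from h import *
go(.5485,-.3916,.14,1.700)"
```

```text
t 9.28 tcp [ 0.5285 -0.2667  0.2049] yaw 1.4922 tilt [-0.0033 -0.    ] gap 1.0 F [-0.9 -0.7  0.2] T [-0.   -0.01  0.02] q7 0.07
offset mm (translate first) [-123.    30.    64.8]  dr [-0.003 -0.    -0.208]  offset after turn [-126.5    3.7   64.9]
```

```bash
python3 -m crank '[{"offset":[-30,7,0],"dr":[0,0,0],"claw":1},{"offset":[-33,8,0],"dr":[0,0,0],"claw":1},{"offset":[-33,8,5],"dr":[0,0,0],"claw":1},{"offset":[-25,5,15],"dr":[0,0,-0.07],"claw":1},{"offset":[-5,0,15],"dr":[0,0,-0.08],"claw":1},{"offset":[0,0,10],"dr":[0,0,-0.07],"claw":1},{"offset":[0,0,0],"dr":[0,0,0],"claw":1}]'; python3 -c "
from h import *
go(.5485,-.3916,.11,1.700)"
```

```text
t: 9.87
tcp_pos: [0.5483, -0.3941, 0.1614]
eef_rot: [-2.037, -2.387, -0.003]
ft_force: [0.4, -0.2, -0.1]
finger_gap: 0.998
t 9.87 tcp [ 0.5483 -0.3941  0.1614] yaw 1.7287 tilt [-0.0011  0.0038] gap 0.998 F [ 0.4 -0.2 -0.1] T [-0.    0.03  0.05] q7 0.44
offset mm (translate first) [ 2.2  0.6 51.4]  dr [-0.001 -0.004  0.029]  offset after turn [ 2.4  0.5 51.4]
```

```bash
python3 -m crank '[{"offset":[2,0,12],"dr":[0,0,0.03],"claw":1},{"offset":[0,0,18],"dr":[0,0,0],"claw":1},{"offset":[0,0,18],"dr":[0,0,0],"claw":1},{"offset":[0,0,15],"dr":[0,0,0],"claw":1},{"offset":[0,0,0],"dr":[0,0,0],"claw":1}]'; python3 - <<'E'
from h import *
go(.5485,-.3916,.02,1.700)
p,d=r.grab_frame("side"); cv2.imwrite("pics/hb.png",overlay("side",p[:,:,::-1],[],(265,280,80,75),7,None))
E
```

```text
t: 10.28
tcp_pos: [0.5486, -0.3884, 0.1009]
eef_rot: [-2.083, -2.348, -0.01]
ft_force: [-0.5, -0.1, -0.5]
finger_gap: 1.003
t 10.28 tcp [ 0.5486 -0.3884  0.1009] yaw 1.6901 tilt [0.0023 0.0062] gap 1.003 F [-0.5 -0.1 -0.5] T [ 0.01  0.05 -0.01] q7 0.37
offset mm (translate first) [-3.6 -0.7 80.9]  dr [ 0.003 -0.006 -0.01 ]  offset after turn [-3.2 -0.5 80.9]
```

View pics/hb.png

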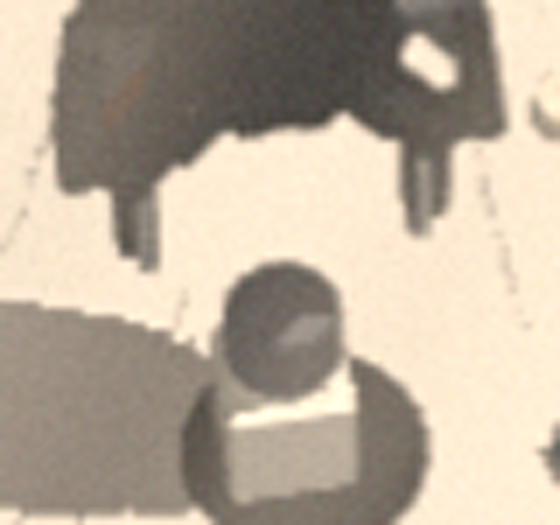

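```bash
python3 -m crank '[{"offset":[-3,0,12],"dr":[0.003,-0.006,-0.01],"claw":1},{"offset":[0,0,16],"dr":[0,0,0],"claw":1},{"offset":[0,0,16],"dr":[0,0,0],"claw":1},{"offset":[0,0,16],"dr":[0,0,0],"claw":1},{"offset":[0,0,12],"dr":[0,0,0],"claw":1},{"offset":[0,0,0],"dr":[0,0,0],"claw":1}]'; python3 - <<'E'
from h import *
go(.5485,-.3916,.02,1.700)
E
```

```text
t: 10.83
tcp_pos: [0.5564, -0.3926, 0.0366]
eef_rot: [2.061, 2.347, 0.005]
ft_force: [-0.9, 1.0, -0.8]
finger_gap: 1.002
t 10.83 tcp [ 0.5564 -0.3926  0.0366] yaw 1.7005 tilt [ 0.0154 -0.0094] gap 1.002 F [-0.9  1.  -0.8] T [0.01 0.04 0.02] q7 0.34
offset mm (translate first) [ 2.2 -8.  16.4]  dr [0.014 0.011 0.001]  offset after turn [ 2.  -7.7 16.6]
```

```bash
python3 -m crank '[{"offset":[2,-8,5],"dr":[0.014,0.011,0],"claw":1},{"offset":[0,-2,8],"dr":[0,0,0],"claw":1},{"offset":[0,0,3],"dr":[0,0,0],"claw":1},{"offset":[0,0,0],"dr":[0,0,0],"claw":1}]'; python3 - <<'E'
from h import *
go(.5485,-.3916,.02,1.700)
E
```

```text
t: 11.17
tcp_pos: [0.547, -0.3925, 0.0218]
eef_rot: [2.071, 2.359, 0.0]
ft_force: [-1.0, -0.5, -0.1]
finger_gap: 1.001
t 11.17 tcp [ 0.547  -0.3925  0.0218] yaw 1.7003 tilt [ 0.0019 -0.0015] gap 1.001 F [-1.  -0.5 -0.1] T [0.03 0.   0.05] q7 0.34
offset mm (translate first) [0.7 1.6 1.8]  dr [0.002 0.002 0.   ]  offset after turn [0.7 1.6 1.8]
```

```bash
python3 -m crank '[{"offset":[1,1,2],"dr":[0,0,0],"claw":1},{"offset":[0,0,0],"dr":[0,0,0],"claw":-1},{"offset":[0,0,0],"dr":[0,0,0],"claw":-1},{"offset":[0,0,0],"dr":[0,0,0],"claw":-1},{"offset":[0,0,0],"dr":[0,0,0],"claw":-1},{"offset":[0,0,0],"dr":[0,0,0],"claw":-1},{"offset":[0,0,0],"dr":[0,0,0],"claw":-1}]'; python3 - <<'E'
from h import *
go(.5485,-.3916,.02,1.700)
E
python3 -m crank '[{"offset":[0,0,-8],"dr":[0,0,0],"claw":-1},{"offset":[0,0,-12],"dr":[0,0,0],"claw":-1},{"offset":[0,0,-18],"dr":[0,0,0],"claw":-1},{"offset":[0,0,-25],"dr":[0,0,0],"claw":-1},{"offset":[0,0,-25],"dr":[0,0,0],"claw":-1},{"offset":[0,0,-25],"dr":[0,0,0],"claw":-1},{"offset":[0,0,-15],"dr":[0,0,0],"claw":-1},{"offset":[0,0,0],"dr":[0,0,0],"claw":-1}]'; python3 - <<'E'
from h import *
go(.4647,-.0445,.13,1.506)
p,d=r.grab_frame("side"); cv2.imwrite("pics/lift.png",overlay("side",p[:,:,::-1],[],(265,250,80,75),7,None))
E
```

```text
t: 11.75
tcp_pos: [0.5491, -0.392, 0.0216]
eef_rot: [2.07, 2.356, 0.001]
ft_force: [0.4, -0.6, -0.3]
finger_gap: 0.526
t 11.75 tcp [ 0.5491 -0.392   0.0216] yaw 1.6999 tilt [ 0.0047 -0.0035] gap 0.526 F [ 0.4 -0.6 -0.3] T [-0.05  0.04 -0.01] q7 0.34
offset mm (translate first) [ 0.5 -0.5  1.6]  dr [ 0.004  0.004 -0.   ]  offset after turn [ 0.5 -0.5  1.6]
t: 12.42
tcp_pos: [0.5454, -0.3895, 0.155]
eef_rot: [-2.068, -2.359, 0.001]
ft_force: [0.3, -0.9, -2.5]
finger_gap: 0.526
t 12.42 tcp [ 0.5454 -0.3895  0.155 ] yaw 1.7017 tilt [-0.0036  0.0025] gap 0.526 F [ 0.3 -0.9 -2.5] T [-0.   -0.11  0.03] q7 0.41
offset mm (translate first) [352.5 -34.9  26.2]  dr [-0.004 -0.003  0.196]  offset after turn [ 339.1 -102.8   25. ]
```

View pics/lift.png

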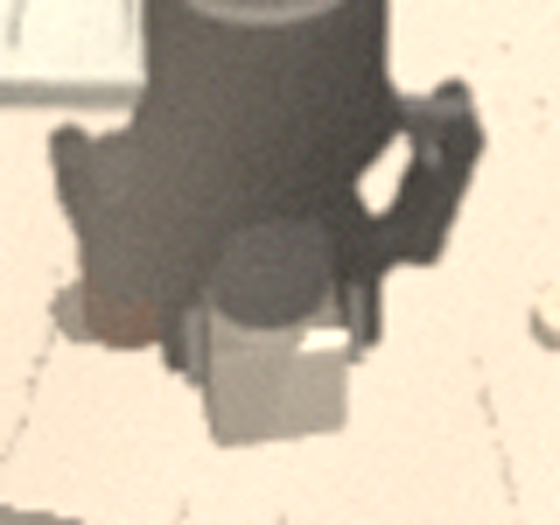

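```bash
python3 -m crank '[{"offset":[20,-2,0],"dr":[0,0,0],"claw":-1},{"offset":[30,-3,0],"dr":[0,0,0],"claw":-1},{"offset":[34,-3,0],"dr":[0,0,0],"claw":-1},{"offset":[34,-3,0],"dr":[0,0,0],"claw":-1},{"offset":[34,-3,0],"dr":[0,0,0],"claw":-1},{"offset":[34,-3,0],"dr":[0,0,0],"claw":-1},{"offset":[34,-4,0],"dr":[0,0,0],"claw":-1},{"offset":[34,-4,0],"dr":[0,0,0],"claw":-1},{"offset":[30,-4,0],"dr":[0,0,0],"claw":-1},{"offset":[20,-4,0],"dr":[0,0,0.05],"claw":-1},{"offset":[10,0,0],"dr":[0,0,0.05],"claw":-1},{"offset":[0,0,0],"dr":[0,0,0.05],"claw":-1}]'; python3 - <<'E'
from h import *
go(.4647,-.0445,.1,1.506)
E
```

```text
t: 13.47
tcp_pos: [0.4551, -0.069, 0.1391]
eef_rot: [-2.235, -2.17, 0.027]
ft_force: [1.4, 0.3, -2.9]
finger_gap: 0.525
t 13.47 tcp [ 0.4551 -0.069   0.1391] yaw 1.5413 tilt [-0.0305  0.0065] gap 0.525 F [ 1.4  0.3 -2.9] T [-0.07 -0.08 -0.02] q7 -0.2
offset mm (translate first) [24.6 10.  38.9]  dr [-0.031 -0.005  0.035]  offset after turn [25.1  8.  39.1]
```

```bash
python3 -m crank '[{"offset":[12,5,0],"dr":[-0.03,-0.005,0.035],"claw":-1},{"offset":[12,5,6],"dr":[0,0,0],"claw":-1},{"offset":[3,0,12],"dr":[0,0,0],"claw":-1},{"offset":[0,0,12],"dr":[0,0,0],"claw":-1},{"offset":[0,0,8],"dr":[0,0,0],"claw":-1},{"offset":[0,0,0],"dr":[0,0,0],"claw":-1}]'; python3 - <<'E'
from h import *
go(.4647,-.0445,.06,1.506)
E
```

```text
t: 13.97
tcp_pos: [0.4594, -0.0388, 0.0947]
eef_rot: [-2.284, -2.148, 0.013]
ft_force: [0.4, -0.2, -2.6]
finger_gap: 0.527
t 13.97 tcp [ 0.4594 -0.0388  0.0947] yaw 1.5092 tilt [-0.0102 -0.0011] gap 0.527 F [ 0.4 -0.2 -2.6] T [0.03 0.01 0.02] q7 -0.35
offset mm (translate first) [-5.4  6.  34.7]  dr [-0.01   0.002  0.003]  offset after turn [-5.4  5.7 34.7]
```

Foot now at 0.077. Correct, lower to foot about 25 mm, then check in the image.

```bash
python3 -m crank '[{"offset":[-5,6,0],"dr":[-0.01,0.002,0.003],"claw":-1},{"offset":[0,0,12],"dr":[0,0,0],"claw":-1},{"offset":[0,0,14],"dr":[0,0,0],"claw":-1},{"offset":[0,0,14],"dr":[0,0,0],"claw":-1},{"offset":[0,0,8],"dr":[0,0,0],"claw":-1},{"offset":[0,0,0],"dr":[0,0,0],"claw":-1}]'; python3 - <<'E'
from h import *
go(.4647,-.0445,.045,1.506)
E
```

```text
t: 14.47
tcp_pos: [0.4664, -0.0479, 0.0433]
eef_rot: [2.297, 2.14, 0.002]
ft_force: [0.1, 0.4, -3.9]
finger_gap: 0.526
t 14.47 tcp [ 0.4664 -0.0479  0.0433] yaw 1.5002 tilt [ 0.0024 -0.0007] gap 0.526 F [ 0.1  0.4 -3.9] T [-0.02  0.01  0.04] q7 -0.41
offset mm (translate first) [ 3.3 -1.9 -1.7]  dr [ 0.002  0.001 -0.006]  offset after turn [ 3.3 -1.9 -1.7]
```

```bash
python3 -m crank '[{"offset":[3,-2,0],"dr":[0.002,0.001,-0.006],"claw":-1},{"offset":[0,0,0],"dr":[0,0,0],"claw":-1}]'; python3 - <<'E'
from h import *
go(.4647,-.0445,.045,1.506)
o=r.observe();t=np.array(o["tcp_pos"]);M=R.from_rotvec(o["eef_rot"]).as_matrix();yaw=np.arctan2(M[1,0],M[0,0])-np.pi/2
ims=[]
for c,b in(("side",(250,215,50,55)),("top",(345,195,50,55))):
    p,d=r.grab_frame(c);p=p[:,:,::-1]
    B=(.4647,-.0445,-.065)
    ov=[(rect(*B[:2],.016,B[2],.096),(0,0,255)),(rect(*B[:2],0,B[2],.096),(0,0,255)),(rect(*t[:2],t[2]-.0176,yaw,.046),(255,0,0)),(rect(*t[:2],t[2]+.0264,yaw,.046),(0,160,0))]
    ims+= [overlay(c,p,[],b,7,None),overlay(c,p,ov,b,7,None)]
cv2.imwrite("pics/ins1.png",np.vstack([np.hstack(ims[:2]),np.hstack(ims[2:])])[:,:])
E
```

```text
t: 14.63
tcp_pos: [0.4644, -0.045, 0.043]
eef_rot: [-2.292, -2.147, -0.001]
ft_force: [-0.3, -0.1, -3.6]
finger_gap: 0.527
t 14.63 tcp [ 0.4644 -0.045   0.043 ] yaw 1.5054 tilt [-0.0004  0.001 ] gap 0.527 F [-0.3 -0.1 -3.6] T [-0.04  0.01 -0.01] q7 -0.41
offset mm (translate first) [ 0.5  0.3 -2. ]  dr [-0.    -0.001 -0.001]  offset after turn [ 0.5  0.3 -2. ]
```

View pics/ins1.png

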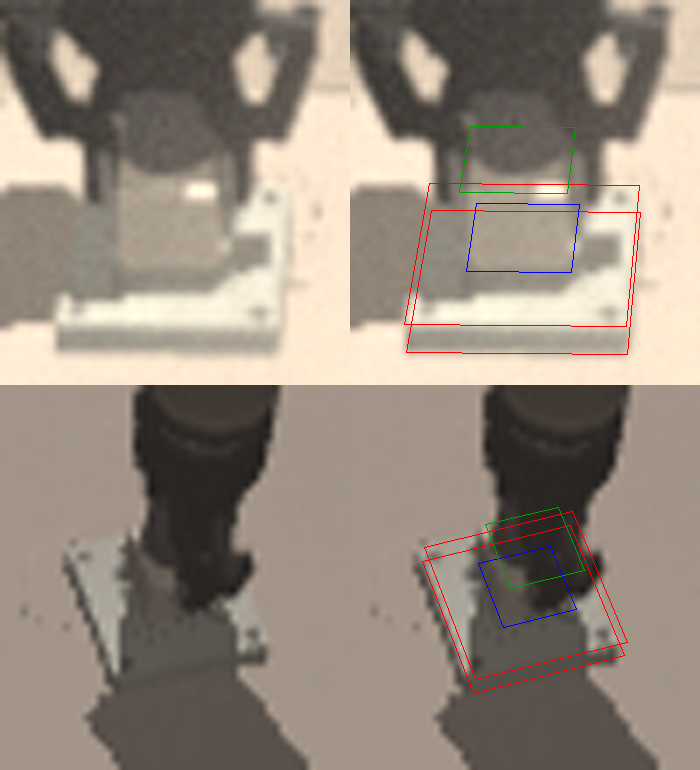

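```bash
python3 -m crank '[{"offset":[0,0,6],"dr":[0,0,0],"claw":-1},{"offset":[0,0,4],"dr":[0,0,0],"claw":-1},{"offset":[0,0,0],"dr":[0,0,0],"claw":-1}]'; python3 - <<'E'
from h import *
go(.4647,-.0445,.0236,1.506)
E
```

```text
t: 14.98
tcp_pos: [0.4671, -0.0458, 0.0342]
eef_rot: [2.291, 2.144, 0.005]
ft_force: [-0.5, -0.9, -3.7]
finger_gap: 0.525
t 14.98 tcp [ 0.4671 -0.0458  0.0342] yaw 1.5045 tilt [ 0.0055 -0.0009] gap 0.525 F [-0.5 -0.9 -3.7] T [-0.06  0.02  0.02] q7 -0.43
offset mm (translate first) [ 1.2 -2.5 10.6]  dr [ 0.006  0.001 -0.001]  offset after turn [ 1.2 -2.5 10.6]
```

```bash
python3 -m crank '[{"offset":[1,-3,1],"dr":[0.006,0.001,0],"claw":-1},{"offset":[0,-0.5,2.5],"dr":[0,0,0],"claw":-1},{"offset":[0,-0.5,2],"dr":[0,0,0],"claw":-1},{"offset":[0,0,0],"dr":[0,0,0],"claw":-1}]'; python3 - <<'E'
from h import *
go(.4647,-.0445,.0236,1.506)
E
```

```text
t: 15.32
tcp_pos: [0.4641, -0.0445, 0.0287]
eef_rot: [2.293, 2.146, 0.002]
ft_force: [-0.1, 0.1, -3.7]
finger_gap: 0.522
t 15.32 tcp [ 0.4641 -0.0445  0.0287] yaw 1.5044 tilt [0.0017 0.0005] gap 0.522 F [-0.1  0.1 -3.7] T [-0.03  0.01 -0.08] q7 -0.43
offset mm (translate first) [0.  0.6 5.1]  dr [ 0.002 -0.001 -0.002]  offset after turn [0.1 0.6 5.1]
```

```bash
python3 -m crank '[{"offset":[0,0,2.5],"dr":[0.002,0,0],"claw":-1},{"offset":[0,-0.5,2.5],"dr":[0,0,0],"claw":-1},{"offset":[0,-0.5,1],"dr":[0,0,0],"claw":-1},{"offset":[0,0,0],"dr":[0,0,0],"claw":-1}]'; python3 - <<'E'
from h import *
go(.4647,-.0445,.0236,1.506)
E
```

```text
t: 15.65
tcp_pos: [0.4642, -0.0445, 0.0237]
eef_rot: [2.293, 2.146, 0.001]
ft_force: [-0.7, 0.1, -3.6]
finger_gap: 0.527
t 15.65 tcp [ 0.4642 -0.0445  0.0237] yaw 1.5045 tilt [ 0.0012 -0.0008] gap 0.527 F [-0.7  0.1 -3.6] T [-0.06  0.04 -0.02] q7 -0.44
offset mm (translate first) [0.  0.5 0.1]  dr [ 0.001  0.001 -0.002]  offset after turn [0.  0.5 0.1]
```

```bash
python3 -m crank '[{"offset":[0,0,1.5],"dr":[0,0,0],"claw":-1},{"offset":[0,0,0],"dr":[0,0,0],"claw":-1}]';  python3 -m crank '[{"offset":[0,0,1],"dr":[0,0,0],"claw":-1},{"offset":[0,0,0],"dr":[0,0,0],"claw":-1}]'
```

```text
t: 15.82
tcp_pos: [0.4643, -0.0445, 0.0238]
eef_rot: [2.292, 2.145, -0.002]
ft_force: [-0.3, -1.0, -3.0]
finger_gap: 0.52
t: 15.98
tcp_pos: [0.4645, -0.0445, 0.0236]
eef_rot: [2.291, 2.145, -0.002]
ft_force: [-0.7, 0.6, -3.6]
finger_gap: 0.526
```

```bash
python3 -m crank '[{"offset":[0,0,4],"dr":[0,0,0],"claw":-1},{"offset":[0,0,2],"dr":[0,0,0],"claw":-1}]'; python3 -c "
from h import *
go(.4647,-.0445,.0236,1.506)"
```

```text
t: 16.15
tcp_pos: [0.4646, -0.0446, 0.0235]
eef_rot: [2.289, 2.143, -0.012]
ft_force: [-5.8, -0.4, 8.9]
finger_gap: 0.529
t 16.15 tcp [ 0.4646 -0.0446  0.0235] yaw 1.5049 tilt [-0.0011 -0.0099] gap 0.529 F [-5.8 -0.4  8.9] T [0.11 0.84 0.01] q7 -0.45
offset mm (translate first) [ 0.1  0.1 -0.1]  dr [-0.     0.01  -0.001]  offset after turn [ 0.1  0.1 -0.1]
```

```bash
python3 -m crank '[{"offset":[0,0,0],"dr":[0,0.01,0],"claw":1},{"offset":[0,0,0],"dr":[0,0,0],"claw":1},{"offset":[0,0,0],"dr":[0,0,0],"claw":1},{"offset":[0,0,0],"dr":[0,0,0],"claw":1},{"offset":[0,0,-12],"dr":[0,0,0],"claw":1},{"offset":[0,0,-20],"dr":[0,0,0],"claw":1},{"offset":[0,0,-25],"dr":[0,0,0],"claw":1},{"offset":[0,0,-25],"dr":[0,0,0],"claw":1},{"offset":[0,0,-25],"dr":[0,0,0],"claw":1},{"offset":[0,0,0],"dr":[0,0,0],"claw":1}]'; python3 - <<'E'
from h import *
go(.493,-.2158,.12,1.5)
p,d=r.grab_frame("side"); cv2.imwrite("pics/seat.png",overlay("side",p[:,:,::-1],[],(250,215,60,90),7,None)[:600])
E
```

```text
t: 16.98
tcp_pos: [0.4639, -0.0428, 0.1357]
eef_rot: [-2.286, -2.147, -0.001]
ft_force: [0.1, -0.4, -0.6]
finger_gap: 1.0
t 16.98 tcp [ 0.4639 -0.0428  0.1357] yaw 1.5078 tilt [-0.0031  0.0046] gap 1.0 F [ 0.1 -0.4 -0.6] T [ 0.04 -0.09  0.02] q7 -0.29
offset mm (translate first) [-170.9   40.    14.8]  dr [-0.003 -0.004  0.008]  offset after turn [-170.5   41.3   15.7]
```

View pics/seat.png

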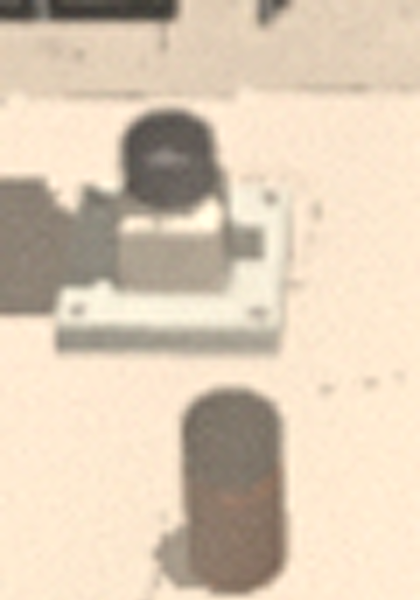

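```bash
python3 -m crank '[{"offset":[-25,6,0],"dr":[0,0,0],"claw":1},{"offset":[-35,8,0],"dr":[0,0,0],"claw":1},{"offset":[-35,8,0],"dr":[0,0,0],"claw":1},{"offset":[-35,8,0],"dr":[0,0,0],"claw":1},{"offset":[-30,8,4],"dr":[0,0,0],"claw":1},{"offset":[-15,3,8],"dr":[0,0,0],"claw":1},{"offset":[0,0,0],"dr":[0,0,0],"claw":1}]'; python3 - <<'E'
from h import *
go(.493,-.2158,.1,1.5)
E
```

```text
t: 17.62
tcp_pos: [0.4916, -0.2234, 0.1175]
eef_rot: [-2.271, -2.154, 0.005]
ft_force: [-0.6, -0.2, -0.1]
finger_gap: 0.996
t 17.62 tcp [ 0.4916 -0.2234  0.1175] yaw 1.5175 tilt [-0.0103  0.0061] gap 0.996 F [-0.6 -0.2 -0.1] T [ 0.02  0.02 -0.  ] q7 0.0
offset mm (translate first) [ 7.6  1.2 17.6]  dr [-0.011 -0.005  0.018]  offset after turn [ 7.7  0.8 17.5]
```

```bash
python3 -m crank '[{"offset":[7,1,8],"dr":[-0.01,-0.005,0.018],"claw":1},{"offset":[0,-2,15],"dr":[0,0,0],"claw":1},{"offset":[0,-2,15],"dr":[0,0,0],"claw":1},{"offset":[0,-2,15],"dr":[0,0,0],"claw":1},{"offset":[0,-2,15],"dr":[0,0,0],"claw":1},{"offset":[0,-2,12],"dr":[0,0,0],"claw":1},{"offset":[0,-2,8],"dr":[0,0,0],"claw":1},{"offset":[0,0,0],"dr":[0,0,0],"claw":1}]'; python3 - <<'E'
from h import *
go(.493,-.2158,.0185,1.5)
E
```

```text
t: 18.28
tcp_pos: [0.4753, -0.1956, 0.0225]
eef_rot: [-2.27, -2.143, -0.006]
ft_force: [-0.7, -1.0, 0.2]
finger_gap: 0.997
t 18.28 tcp [ 0.4753 -0.1956  0.0225] yaw 1.5132 tilt [-0.0103  0.0167] gap 0.997 F [-0.7 -1.   0.2] T [0.01 0.03 0.06] q7 -0.11
offset mm (translate first) [-19.2  18.8   3.5]  dr [-0.011 -0.016  0.013]  offset after turn [-18.9  19.    4. ]
```

```bash
python3 -m crank '[{"offset":[-10,10,0],"dr":[-0.005,-0.008,0.006],"claw":1},{"offset":[-10,10,0],"dr":[-0.005,-0.008,0.006],"claw":1},{"offset":[0,0,0],"dr":[0,0,0],"claw":1}]'; python3 - <<'E'
from h import *
go(.493,-.2158,.0185,1.5)
ims=[]
for c,b in(("side",(250,250,70,60)),):
    p,d=r.grab_frame(c); cv2.imwrite("pics/jar2.png",overlay(c,p[:,:,::-1],[],b,7,None))
E
```

```text
t: 18.53
tcp_pos: [0.4961, -0.2153, 0.023]
eef_rot: [2.293, 2.147, -0.0]
ft_force: [0.5, -1.3, -0.2]
finger_gap: 1.003
t 18.53 tcp [ 0.4961 -0.2153  0.023 ] yaw 1.505 tilt [-0.     -0.0004] gap 1.003 F [ 0.5 -1.3 -0.2] T [-0.04 -0.01  0.01] q7 -0.11
offset mm (translate first) [-0.7 -3.   4.5]  dr [-0.     0.     0.005]  offset after turn [-0.7 -3.   4.5]
```

View pics/jar2.png

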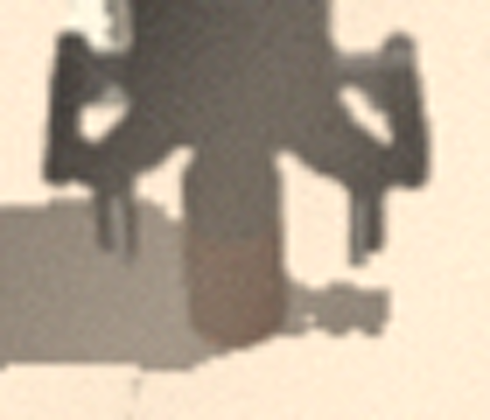

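```bash
python3 -m crank '[{"offset":[0,-3,3],"dr":[0,0,0],"claw":1},{"offset":[0,0,0],"dr":[0,0,0],"claw":-1},{"offset":[0,0,0],"dr":[0,0,0],"claw":-1},{"offset":[0,0,0],"dr":[0,0,0],"claw":-1},{"offset":[0,0,0],"dr":[0,0,0],"claw":-1},{"offset":[0,0,0],"dr":[0,0,0],"claw":-1},{"offset":[0,0,0],"dr":[0,0,0],"claw":-1}]'; python3 - <<'E'
from h import *
go(.493,-.2158,.0185,1.5)
E
python3 -m crank '[{"offset":[0,0,-8],"dr":[0,0,0],"claw":-1},{"offset":[0,0,-12],"dr":[0,0,0],"claw":-1},{"offset":[0,0,-15],"dr":[0,0,0],"claw":-1},{"offset":[0,0,-15],"dr":[0,0,0],"claw":-1},{"offset":[0,0,0],"dr":[0,0,0],"claw":-1}]'; python3 - <<'E'
from h import *
go(.5555,-.391,.07,1.5)
E
```

```text
t: 19.17
tcp_pos: [0.4936, -0.2149, 0.0217]
eef_rot: [2.293, 2.145, 0.002]
ft_force: [0.4, -0.1, -1.1]
finger_gap: 0.457
t 19.17 tcp [ 0.4936 -0.2149  0.0217] yaw 1.5038 tilt [ 0.002  -0.0004] gap 0.457 F [ 0.4 -0.1 -1.1] T [-0.01 -0.07 -0.05] q7 -0.11
offset mm (translate first) [-1.  -0.6  3.2]  dr [0.002 0.    0.004]  offset after turn [-1.  -0.6  3.2]
t: 19.58
tcp_pos: [0.492, -0.214, 0.0748]
eef_rot: [-2.292, -2.145, 0.0]
ft_force: [0.6, -0.5, 0.2]
finger_gap: 0.459
t 19.58 tcp [ 0.492  -0.214   0.0748] yaw 1.5048 tilt [-0.0015  0.0014] gap 0.459 F [ 0.6 -0.5  0.2] T [-0.01 -0.09 -0.05] q7 -0.06
offset mm (translate first) [-172.4   75.1    4.5]  dr [-0.002 -0.001  0.005]  offset after turn [-172.1   75.9    4.8]
```

```bash
python3 -m crank '[{"offset":[-20,8,0],"dr":[0,0,0],"claw":-1},{"offset":[-26,11,0],"dr":[0,0,0],"claw":-1},{"offset":[-26,11,0],"dr":[0,0,0],"claw":-1},{"offset":[-26,11,0],"dr":[0,0,0],"claw":-1},{"offset":[-26,11,0],"dr":[0,0,0],"claw":-1},{"offset":[-26,11,0],"dr":[0,0,0],"claw":-1},{"offset":[-15,7,0],"dr":[0,0,0],"claw":-1},{"offset":[0,0,0],"dr":[0,0,0],"claw":-1}]'; python3 - <<'E'
from h import *
go(.5555,-.391,.03,1.5)
E
```

```text
t: 20.25
tcp_pos: [0.5536, -0.3874, 0.0763]
eef_rot: [2.286, 2.155, -0.002]
ft_force: [0.1, -1.5, -0.8]
finger_gap: 0.455
t 20.25 tcp [ 0.5536 -0.3874  0.0763] yaw 1.5116 tilt [-0.0006 -0.0009] gap 0.455 F [ 0.1 -1.5 -0.8] T [-0.07  0.02 -0.01] q7 0.19
offset mm (translate first) [-3.5  2.2 46.3]  dr [-0.001  0.001  0.012]  offset after turn [-3.5  2.2 46.3]
```

```bash
python3 -m crank '[{"offset":[-3,2,10],"dr":[0,0,0],"claw":-1},{"offset":[0,0,12],"dr":[0,0,0],"claw":-1},{"offset":[0,0,12],"dr":[0,0,0],"claw":-1},{"offset":[0,0,8],"dr":[0,0,0],"claw":-1},{"offset":[0,0,0],"dr":[0,0,0],"claw":-1}]'; python3 - <<'E'
from h import *
go(.5555,-.391,.026,1.5)
E
```

```text
t: 20.67
tcp_pos: [0.5536, -0.386, 0.0283]
eef_rot: [-2.278, -2.154, 0.001]
ft_force: [-0.4, -0.1, -2.1]
finger_gap: 0.452
t 20.67 tcp [ 0.5536 -0.386   0.0283] yaw 1.5146 tilt [-0.0047  0.0043] gap 0.452 F [-0.4 -0.1 -2.1] T [ 0.02 -0.02 -0.  ] q7 0.17
offset mm (translate first) [-4.9  2.2  2.2]  dr [-0.005 -0.004  0.015]  offset after turn [-4.8  2.3  2.3]
```

```bash
python3 -m crank '[{"offset":[-5,2,0],"dr":[-0.005,-0.004,0],"claw":-1},{"offset":[0,0,2.5],"dr":[0,0,0],"claw":-1},{"offset":[0,0,0],"dr":[0,0,0],"claw":-1}]'; python3 - <<'E'
from h import *
go(.5555,-.391,.026,1.5)
E
```

```text
t: 20.92
tcp_pos: [0.5554, -0.3897, 0.0265]
eef_rot: [2.279, 2.162, -0.002]
ft_force: [-0.8, -0.4, -1.0]
finger_gap: 0.455
t 20.92 tcp [ 0.5554 -0.3897  0.0265] yaw 1.5182 tilt [-0.0006 -0.0008] gap 0.455 F [-0.8 -0.4 -1. ] T [ 0.01  0.   -0.04] q7 0.18
offset mm (translate first) [-1.3  0.1  0.5]  dr [-0.001  0.001  0.018]  offset after turn [-1.3  0.2  0.5]
```

Within ~1 mm of the pad; release, rise slowly.

```bash
python3 -m crank '[{"offset":[0,0,1],"dr":[0,0,0],"claw":-1},{"offset":[0,0,0],"dr":[0,0,0],"claw":1},{"offset":[0,0,0],"dr":[0,0,0],"claw":1},{"offset":[0,0,0],"dr":[0,0,0],"claw":1},{"offset":[0,0,0],"dr":[0,0,0],"claw":1},{"offset":[0,0,-10],"dr":[0,0,0],"claw":1},{"offset":[0,0,-15],"dr":[0,0,0],"claw":1},{"offset":[0,0,-20],"dr":[0,0,0],"claw":1},{"offset":[0,0,-25],"dr":[0,0,0],"claw":1},{"offset":[0,0,-25],"dr":[0,0,0],"claw":1},{"offset":[0,0,-10],"dr":[0,0,0],"claw":1},{"offset":[0,0,0],"dr":[0,0,0],"claw":1}]'; python3 - <<'E'
from h import *
go(.4646,-.0446,.15,1.6)
p,d=r.grab_frame("side"); cv2.imwrite("pics/jar3.png",overlay("side",p[:,:,::-1],[(circ(.5555,-.391,.004,.045),(255,0,255))],(265,280,80,75),7,None))
E
```

```text
t: 21.92
tcp_pos: [0.5566, -0.3884, 0.1392]
eef_rot: [2.275, 2.163, 0.002]
ft_force: [0.2, -0.9, -0.3]
finger_gap: 1.001
t 21.92 tcp [ 0.5566 -0.3884  0.1392] yaw 1.5201 tilt [ 0.0028 -0.0006] gap 1.001 F [ 0.2 -0.9 -0.3] T [-0.   -0.04  0.  ] q7 0.23
offset mm (translate first) [ 338.7 -109.3  -11.2]  dr [ 0.003  0.001 -0.08 ]  offset after turn [346.3 -81.9 -10.8]
```

View pics/jar3.png

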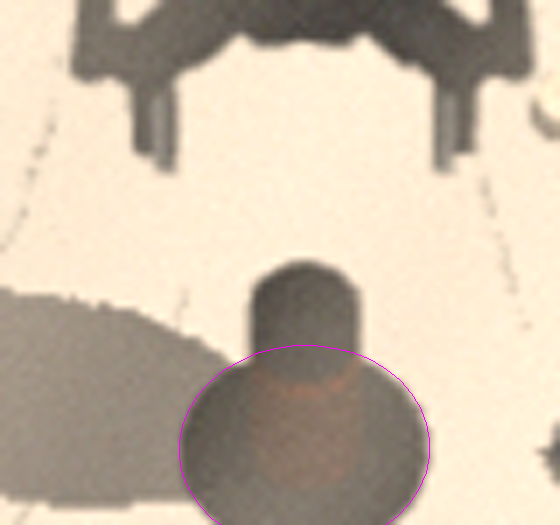

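```bash
python3 -m crank '[{"offset":[25,-8,-5],"dr":[0,0,0],"claw":1},{"offset":[35,-11,-5],"dr":[0,0,0],"claw":1},{"offset":[36,-12,0],"dr":[0,0,0],"claw":1},{"offset":[36,-12,0],"dr":[0,0,0],"claw":1},{"offset":[36,-12,0],"dr":[0,0,0],"claw":1},{"offset":[36,-12,0],"dr":[0,0,0],"claw":1},{"offset":[36,-12,0],"dr":[0,0,0],"claw":1},{"offset":[36,-12,0],"dr":[0,0,0],"claw":1},{"offset":[30,-10,0],"dr":[0,0,0],"claw":1},{"offset":[15,-5,0],"dr":[0,0,0],"claw":1},{"offset":[0,0,0],"dr":[0,0,0],"claw":1}]'; python3 - <<'E'
from h import *
go(.4646,-.0446,.12,1.6)
E
```

```text
t: 22.88
tcp_pos: [0.452, -0.0509, 0.1308]
eef_rot: [-2.274, -2.142, 0.02]
ft_force: [-0.3, 0.7, -0.3]
finger_gap: 1.0
t 22.88 tcp [ 0.452  -0.0509  0.1308] yaw 1.5111 tilt [-0.0218  0.0042] gap 1.0 F [-0.3  0.7 -0.3] T [ 0.05 -0.03 -0.02] q7 -0.27
offset mm (translate first) [ 7.  12.4 10.6]  dr [-0.022 -0.004 -0.089]  offset after turn [ 5.9 12.7 10.8]
```

```bash
python3 -m crank '[{"offset":[7,12,0],"dr":[-0.022,-0.004,-0.03],"claw":1},{"offset":[0,0,10],"dr":[0,0,0],"claw":1},{"offset":[0,-1,12],"dr":[0,0,0],"claw":1},{"offset":[0,-1,12],"dr":[0,0,0],"claw":1},{"offset":[0,0,0],"dr":[0,0,0],"claw":1}]'; python3 - <<'E'
from h import *
go(.4646,-.0446,.055,1.55)
E
```

```text
t: 23.3
tcp_pos: [0.4639, -0.0484, 0.0909]
eef_rot: [2.254, 2.186, -0.002]
ft_force: [-1.7, -0.3, -1.0]
finger_gap: 0.999
t 23.3 tcp [ 0.4639 -0.0484  0.0909] yaw 1.5406 tilt [ 0.0002 -0.0022] gap 0.999 F [-1.7 -0.3 -1. ] T [ 0.02  0.03 -0.  ] q7 -0.31
offset mm (translate first) [ 3.9  0.6 35.9]  dr [ 0.     0.002 -0.009]  offset after turn [ 3.8  0.7 35.9]
```

```bash
python3 -m crank '[{"offset":[4,0,6],"dr":[0,0,0],"claw":1},{"offset":[0,-1,10],"dr":[0,0,0],"claw":1},{"offset":[0,-1,10],"dr":[0,0,0],"claw":1},{"offset":[0,-1,6],"dr":[0,0,0],"claw":1},{"offset":[0,0,0],"dr":[0,0,0],"claw":1}]'; python3 - <<'E'
from h import *
go(.4646,-.0446,.055,1.55)
E
```

```text
t: 23.72
tcp_pos: [0.4616, -0.0478, 0.0539]
eef_rot: [-2.262, -2.18, 0.003]
ft_force: [-0.5, 0.8, 0.2]
finger_gap: 0.997
t 23.72 tcp [ 0.4616 -0.0478  0.0539] yaw 1.5338 tilt [-0.0016 -0.0012] gap 0.997 F [-0.5  0.8  0.2] T [-0.04  0.04  0.03] q7 -0.37
offset mm (translate first) [ 3.3  2.9 -1.1]  dr [-0.002  0.001 -0.016]  offset after turn [ 3.3  3.  -1.1]
```

```bash
python3 -m crank '[{"offset":[3.5,3,-1.5],"dr":[0,0,0],"claw":1},{"offset":[0,0,0],"dr":[0,0,0],"claw":1}]'; python3 - <<'E'
from h import *
go(.4646,-.0446,.055,1.55)
p,d=r.grab_frame("side"); cv2.imwrite("pics/cap1.png",overlay("side",p[:,:,::-1],[],(240,200,70,65),8,None))
E
```

```text
t: 23.88
tcp_pos: [0.4646, -0.0443, 0.0549]
eef_rot: [-2.262, -2.179, 0.004]
ft_force: [0.1, 0.3, -0.4]
finger_gap: 0.999
t 23.88 tcp [ 0.4646 -0.0443  0.0549] yaw 1.5333 tilt [-0.0025 -0.0009] gap 0.999 F [ 0.1  0.3 -0.4] T [ 0.04 -0.07  0.02] q7 -0.37
offset mm (translate first) [-0.3  0.  -0.1]  dr [-0.002  0.001 -0.017]  offset after turn [-0.3  0.  -0.1]
```

View pics/cap1.png

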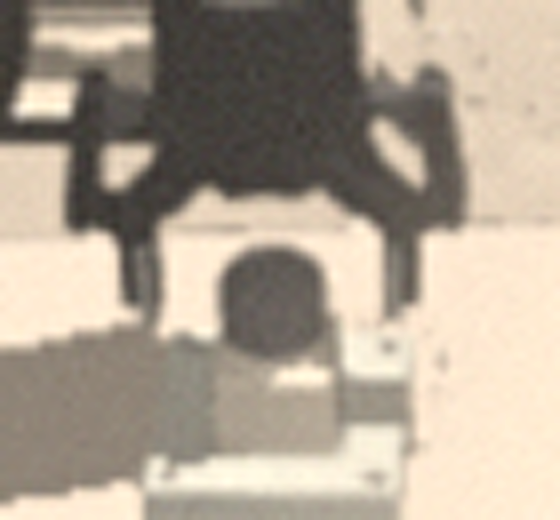

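```bash
python3 -m crank '[{"offset":[0,0,0],"dr":[0,0,0],"claw":-1},{"offset":[0,0,0],"dr":[0,0,0],"claw":-1},{"offset":[0,0,0],"dr":[0,0,0],"claw":-1},{"offset":[0,0,0],"dr":[0,0,0],"claw":-1},{"offset":[0,0,0],"dr":[0,0,0],"claw":-1},{"offset":[0,0,0],"dr":[0,0,0],"claw":-1},{"offset":[0,0,0],"dr":[0,0,0],"claw":-1}]'; python3 - <<'E'
from h import *
go(.4646,-.0446,.055,1.55)
E
```

```text
t: 24.52
tcp_pos: [0.4654, -0.0446, 0.0567]
eef_rot: [2.261, 2.178, -0.003]
ft_force: [0.4, -0.5, -0.4]
finger_gap: 0.445
t 24.52 tcp [ 0.4654 -0.0446  0.0567] yaw 1.5336 tilt [-0.     -0.0028] gap 0.445 F [ 0.4 -0.5 -0.4] T [ 0.05 -0.05  0.01] q7 -0.37
offset mm (translate first) [ 0.  -0.8  1.7]  dr [ 0.     0.003 -0.016]  offset after turn [ 0.  -0.8  1.7]
```

```bash
python3 -m crank '[{"offset":[0,0,0],"dr":[0,0,0.08],"claw":-1},{"offset":[0,0,0],"dr":[0,0,0.1],"claw":-1},{"offset":[0,0,0],"dr":[0,0,0.1],"claw":-1},{"offset":[0,0,0],"dr":[0,0,0.1],"claw":-1}]'; python3 - <<'E'
from h import *
go(.4652,-.0446,.0565,0)
E
```

```text
t: 24.85
tcp_pos: [0.4643, -0.0443, 0.0564]
eef_rot: [2.645, 1.694, -0.005]
ft_force: [-1.5, 0.6, 0.2]
finger_gap: 0.443
t 24.85 tcp [ 0.4643 -0.0443  0.0564] yaw 1.1393 tilt [-0.0023 -0.002 ] gap 0.443 F [-1.5  0.6  0.2] T [-0.02  0.09  0.05] q7 -0.71
offset mm (translate first) [ 0.1  1.  -0.1]  dr [0.    0.003 1.139]  offset after turn [ 0.9  0.3 -0.1]
```

```bash
python3 -m crank '[{"offset":[0,0,0],"dr":[0,0,0.1],"claw":-1},{"offset":[0,0,0],"dr":[0,0,0.1],"claw":-1},{"offset":[0,0,0],"dr":[0,0,0.1],"claw":-1}]'; python3 - <<'E'
from h import *
go(.4648,-.0445,.0562,0)
E
python3 -m crank '[{"offset":[0,0,0],"dr":[0,0,0.1],"claw":-1},{"offset":[0,0,0],"dr":[0,0,0.1],"claw":-1}]'; python3 - <<'E'
from h import *
go(.4648,-.0445,.0562,0)
E
```

```text
t: 25.1
tcp_pos: [0.4634, -0.0439, 0.0563]
eef_rot: [2.878, 1.26, -0.007]
ft_force: [-0.1, 0.1, -0.1]
finger_gap: 0.449
t 25.1 tcp [ 0.4634 -0.0439  0.0563] yaw 0.8253 tilt [-0.0038 -0.0019] gap 0.449 F [-0.1  0.1 -0.1] T [0.09 0.15 0.05] q7 -0.99
offset mm (translate first) [0.6 1.5 0.1]  dr [0.    0.004 0.825]  offset after turn [1.4 0.6 0.1]
t: 25.27
tcp_pos: [0.4628, -0.0435, 0.0561]
eef_rot: [2.993, 0.953, -0.008]
ft_force: [-1.3, -0.5, 0.3]
finger_gap: 0.443
t 25.27 tcp [ 0.4628 -0.0435  0.0561] yaw 0.6161 tilt [-0.0048 -0.0018] gap 0.443 F [-1.3 -0.5  0.3] T [0.01 0.09 0.06] q7 -1.17
offset mm (translate first) [ 1.1  2.  -0.1]  dr [0.    0.005 0.616]  offset after turn [ 2.   1.  -0.1]
```

```bash
python3 -m crank '[{"offset":[0.5,1,0],"dr":[0,0.002,0.1],"claw":-1},{"offset":[0.3,0.5,0],"dr":[0,0.002,0.1],"claw":-1}]'; python3 - <<'E'
from h import *
go(.4648,-.0445,.0562,0)
E
python3 -m crank '[{"offset":[0.3,0.5,0],"dr":[0,0,0.1],"claw":-1},{"offset":[0,0.3,0],"dr":[0,0,0.08],"claw":-1}]'; python3 - <<'E'
from h import *
go(.4648,-.0445,.0562,0)
E
```

```text
t: 25.43
tcp_pos: [0.4626, -0.0432, 0.056]
eef_rot: [-3.075, -0.636, 0.007]
ft_force: [-0.2, -1.1, 0.1]
finger_gap: 0.444
t 25.43 tcp [ 0.4626 -0.0432  0.056 ] yaw 0.4078 tilt [-0.0049  0.0009] gap 0.444 F [-0.2 -1.1  0.1] T [-0.48  0.22  0.17] q7 -1.36
offset mm (translate first) [ 1.5  2.1 -0.2]  dr [-0.002  0.005  0.408]  offset after turn [ 2.2  1.3 -0.2]
t: 25.6
tcp_pos: [0.4612, -0.0438, 0.0557]
eef_rot: [3.12, 0.357, -0.014]
ft_force: [-3.6, 0.6, 3.0]
finger_gap: 0.449
t 25.6 tcp [ 0.4612 -0.0438  0.0557] yaw 0.2275 tilt [-0.0088 -0.0018] gap 0.449 F [-3.6  0.6  3. ] T [0.05 1.81 1.24] q7 -1.52
offset mm (translate first) [ 3.4  1.5 -0.5]  dr [0.001 0.009 0.228]  offset after turn [ 3.6  0.7 -0.5]
```

```bash
python3 -m crank '[{"offset":[0,0,0],"dr":[0,0,0],"claw":-1}]'; python3 - <<'E'
from h import *
go(.4648,-.0445,.0562,0)
E
python3 -m crank '[{"offset":[0,0,0],"dr":[0,0,0.04],"claw":-1},{"offset":[0,0,0],"dr":[0,0,0.02],"claw":-1}]'; python3 - <<'E'
from h import *
go(.4648,-.0445,.0562,0)
E
```

```text
t: 25.68
tcp_pos: [0.4605, -0.0438, 0.0557]
eef_rot: [3.118, 0.361, -0.016]
ft_force: [-1.3, -0.9, 1.4]
finger_gap: 0.446
t 25.68 tcp [ 0.4605 -0.0438  0.0557] yaw 0.2303 tilt [-0.01   -0.0035] gap 0.446 F [-1.3 -0.9  1.4] T [-0.25  0.16  0.69] q7 -1.52
offset mm (translate first) [ 4.   1.7 -0.6]  dr [0.002 0.01  0.23 ]  offset after turn [ 4.3  0.7 -0.5]
t: 25.85
tcp_pos: [0.4599, -0.0436, 0.0557]
eef_rot: [3.124, 0.282, -0.018]
ft_force: [-2.8, -0.4, 2.2]
finger_gap: 0.447
t 25.85 tcp [ 0.4599 -0.0436  0.0557] yaw 0.1799 tilt [-0.011  -0.0058] gap 0.447 F [-2.8 -0.4  2.2] T [-0.09  0.48  1.11] q7 -1.57
offset mm (translate first) [ 4.7  1.8 -0.6]  dr [0.005 0.011 0.18 ]  offset after turn [ 4.9  0.9 -0.5]
```

```bash
python3 -m crank '[{"offset":[0,0,0],"dr":[0,0,0],"claw":1},{"offset":[0,0,0],"dr":[0,0,0],"claw":1},{"offset":[0,0,0],"dr":[0,0,0],"claw":1},{"offset":[5,1,0],"dr":[0.005,0.01,0],"claw":1},{"offset":[0,0,0],"dr":[0,0,-0.06],"claw":1},{"offset":[0,0,0],"dr":[0,0,-0.06],"claw":1},{"offset":[0,0,0],"dr":[0,0,0],"claw":1}]'; python3 - <<'E'
from h import *
go(.4646,-.0446,.055,.3)
for c,b in(("side",(240,200,70,65)),):
    p,d=r.grab_frame(c); cv2.imwrite("pics/cap2.png",overlay(c,p[:,:,::-1],[],b,8,None))
E
```

```text
t: 26.43
tcp_pos: [0.4694, -0.0441, 0.0561]
eef_rot: [-3.102, -0.469, -0.012]
ft_force: [0.9, 0.3, 0.8]
finger_gap: 0.999
t 26.43 tcp [ 0.4694 -0.0441  0.0561] yaw 0.3003 tilt [0.0068 0.0055] gap 0.999 F [0.9 0.3 0.8] T [-0.03  0.03 -0.01] q7 -1.45
offset mm (translate first) [-4.8 -0.9  1. ]  dr [-0.003 -0.008  0.   ]  offset after turn [-4.8 -0.9  1.1]
```

View pics/cap2.png

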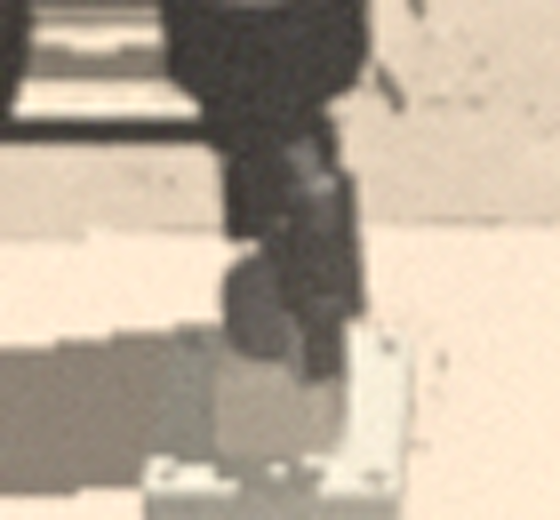

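```bash
python3 -m crank '[{"offset":[-5,-1,0.5],"dr":[-0.003,-0.008,0],"claw":1},{"offset":[0,0,0],"dr":[0,0,0],"claw":1}]'; python3 - <<'E'
from h import *
go(.4646,-.0446,.055,.3)
E
```

```text
t: 26.65
tcp_pos: [0.4646, -0.045, 0.0556]
eef_rot: [-3.107, -0.461, -0.001]
ft_force: [-0.3, 0.4, -0.7]
finger_gap: 0.997
t 26.65 tcp [ 0.4646 -0.045   0.0556] yaw 0.2943 tilt [0.0003 0.0005] gap 0.997 F [-0.3  0.4 -0.7] T [ 0.   -0.   -0.02] q7 -1.46
offset mm (translate first) [ 0.1 -0.4  0.6]  dr [-0.    -0.    -0.006]  offset after turn [ 0.1 -0.4  0.6]
```

```bash
python3 -m crank '[{"offset":[0,0,0],"dr":[0,0,0],"claw":-1},{"offset":[0,0,0],"dr":[0,0,0],"claw":-1},{"offset":[0,0,0],"dr":[0,0,0],"claw":-1},{"offset":[0,0,0],"dr":[0,0,0],"claw":-1},{"offset":[0,0,0],"dr":[0,0,0],"claw":-1},{"offset":[0,0,0],"dr":[0,0,0],"claw":-1},{"offset":[0,0,0],"dr":[0,0,0],"claw":-1}]'; python3 - <<'E'
from h import *
go(.4646,-.0446,.055,.3)
E
python3 -m crank '[{"offset":[0,0,0],"dr":[0,0,0.05],"claw":-1}]'; python3 - <<'E'
from h import *
go(.4646,-.0446,.055,.3)
E
python3 -m crank '[{"offset":[0,0,0],"dr":[0,0,0.05],"claw":-1}]'; python3 - <<'E'
from h import *
go(.4646,-.0446,.055,.3)
E
```

```text
t: 27.23
tcp_pos: [0.4643, -0.0439, 0.0559]
eef_rot: [-3.107, -0.459, -0.0]
ft_force: [-0.3, 0.7, 0.3]
finger_gap: 0.445
t 27.23 tcp [ 0.4643 -0.0439  0.0559] yaw 0.2933 tilt [0.0001 0.0011] gap 0.445 F [-0.3  0.7  0.3] T [ 0.02  0.04 -0.05] q7 -1.46
offset mm (translate first) [0.1 0.7 0.9]  dr [-0.001 -0.    -0.007]  offset after turn [0.1 0.7 0.9]
t: 27.32
tcp_pos: [0.4642, -0.0437, 0.0559]
eef_rot: [-3.117, -0.383, -0.0]
ft_force: [-0.2, 1.1, 1.5]
finger_gap: 0.446
t 27.32 tcp [ 0.4642 -0.0437  0.0559] yaw 0.2443 tilt [-0.      0.0011] gap 0.446 F [-0.2  1.1  1.5] T [0.13 0.13 0.79] q7 -1.5
offset mm (translate first) [0.2 0.9 0.9]  dr [-0.001 -0.    -0.056]  offset after turn [0.1 0.9 0.9]
t: 27.4
tcp_pos: [0.4641, -0.0437, 0.0559]
eef_rot: [3.126, 0.31, -0.0]
ft_force: [0.0, -0.2, 1.4]
finger_gap: 0.445
t 27.4 tcp [ 0.4641 -0.0437  0.0559] yaw 0.1975 tilt [-0.     -0.0001] gap 0.445 F [ 0.  -0.2  1.4] T [-0.06  0.15  1.54] q7 -1.55
offset mm (translate first) [0.3 1.  0.9]  dr [ 0.     0.    -0.102]  offset after turn [0.2 1.  0.9]
```

```bash
python3 -m crank '[{"offset":[0,0,0],"dr":[0,0,0],"claw":-1},{"offset":[0,0,0],"dr":[0,0,0],"claw":-1},{"offset":[0,0,0],"dr":[0,0,0],"claw":-1}]'; python3 - <<'E'
from h import *
go(.4641,-.0437,.0559,1.9)
E
python3 -m crank '[{"offset":[0,0,0],"dr":[0,0,-0.05],"claw":-1},{"offset":[0,0,0],"dr":[0,0,-0.05],"claw":-1}]'; python3 - <<'E'
from h import *
go(.4641,-.0437,.0559,1.9)
E
python3 -m crank '[{"offset":[0,0,0],"dr":[0,0,-0.05],"claw":-1},{"offset":[0,0,0],"dr":[0,0,-0.05],"claw":-1}]'; python3 - <<'E'
from h import *
go(.4641,-.0437,.0559,1.9)
E
```

```text
t: 27.65
tcp_pos: [0.4641, -0.0437, 0.0559]
eef_rot: [3.12, 0.333, -0.0]
ft_force: [-0.1, -0.0, 1.1]
finger_gap: 0.447
t 27.65 tcp [ 0.4641 -0.0437  0.0559] yaw 0.2128 tilt [ 0.0003 -0.0041] gap 0.447 F [-0.1 -0.   1.1] T [-0.12  0.13  1.21] q7 -1.54
offset mm (translate first) [-0.1  0.  -0. ]  dr [ 0.003  0.004 -1.687]  offset after turn [-0.  -0.1 -0. ]
t: 27.82
tcp_pos: [0.4641, -0.0438, 0.0558]
eef_rot: [3.099, 0.491, -0.001]
ft_force: [-0.6, -0.6, 1.1]
finger_gap: 0.447
t 27.82 tcp [ 0.4641 -0.0438  0.0558] yaw 0.314 tilt [ 0.0002 -0.0038] gap 0.447 F [-0.6 -0.6  1.1] T [-0.13  0.24  0.  ] q7 -1.45
offset mm (translate first) [ 0.  -0.  -0.1]  dr [ 0.002  0.004 -1.586]  offset after turn [ 0.   0.  -0.1]
t: 27.98
tcp_pos: [0.4633, -0.0447, 0.0557]
eef_rot: [3.073, 0.64, -0.004]
ft_force: [-0.4, 0.0, 2.4]
finger_gap: 0.447
t 27.98 tcp [ 0.4633 -0.0447  0.0557] yaw 0.4109 tilt [-0.002 -0.003] gap 0.447 F [-0.4  0.   2.4] T [0.04 0.13 0.03] q7 -1.36
offset mm (translate first) [ 1.2 -0.6 -0.2]  dr [-0.001  0.004 -1.489]  offset after turn [ 0.7  1.1 -0.2]
```

```bash
python3 -m crank '[{"offset":[0,0,0],"dr":[0,0.002,-0.1],"claw":-1},{"offset":[0,0,0],"dr":[0,0,-0.1],"claw":-1},{"offset":[0,0,0],"dr":[0,0,-0.1],"claw":-1},{"offset":[0,0,0],"dr":[0,0,-0.1],"claw":-1}]'; python3 - <<'E'
from h import *
go(.4643,-.0442,.0559,1.93)
E
```

```text
t: 28.32
tcp_pos: [0.4637, -0.0453, 0.0562]
eef_rot: [-2.884, -1.239, -0.002]
ft_force: [-0.5, 1.2, 0.9]
finger_gap: 0.445
t 28.32 tcp [ 0.4637 -0.0453  0.0562] yaw 0.8116 tilt [0.0003 0.0025] gap 0.445 F [-0.5  1.2  0.9] T [ 0.09  0.06 -0.02] q7 -0.99
offset mm (translate first) [ 1.2 -0.3  0.3]  dr [-0.    -0.003 -1.118]  offset after turn [0.8 1.  0.3]
```

```bash
python3 -m crank '[{"offset":[0.4,0,0],"dr":[0,0,-0.1],"claw":-1},{"offset":[0.4,0,0],"dr":[0,-0.002,-0.1],"claw":-1},{"offset":[0,0,0],"dr":[0,0,-0.1],"claw":-1},{"offset":[0,0,0],"dr":[0,0,-0.1],"claw":-1},{"offset":[0,0,0],"dr":[0,0,-0.1],"claw":-1}]'; python3 - <<'E'
from h import *
go(.4643,-.0442,.0559,1.93)
E
```

```text
t: 28.73
tcp_pos: [0.4646, -0.0453, 0.0566]
eef_rot: [-2.482, -1.916, -0.006]
ft_force: [-1.0, 0.8, 0.0]
finger_gap: 0.446
t 28.73 tcp [ 0.4646 -0.0453  0.0566] yaw 1.3147 tilt [-0.0008  0.0073] gap 0.446 F [-1.   0.8  0. ] T [ 0.12  0.01 -0.07] q7 -0.55
offset mm (translate first) [ 1.  -0.6  0.7]  dr [-0.    -0.007 -0.615]  offset after turn [1.1 0.1 0.7]
```

```bash
python3 -m crank '[{"offset":[0.3,0,0],"dr":[0,-0.004,-0.1],"claw":-1},{"offset":[0.3,0,0],"dr":[0,-0.003,-0.1],"claw":-1},{"offset":[0,0,0],"dr":[0,0,-0.1],"claw":-1},{"offset":[0,0,0],"dr":[0,0,-0.1],"claw":-1},{"offset":[0,0,0],"dr":[0,0,-0.1],"claw":-1}]'; python3 - <<'E'
from h import *
go(.4643,-.0442,.0559,1.93)
E
```

```text
t: 29.15
tcp_pos: [0.4653, -0.0448, 0.0568]
eef_rot: [-1.927, -2.473, -0.008]
ft_force: [0.0, 1.6, 0.9]
finger_gap: 0.447
t 29.15 tcp [ 0.4653 -0.0448  0.0568] yaw 1.8177 tilt [-0.0017  0.008 ] gap 0.447 F [0.  1.6 0.9] T [ 0.08  0.06 -0.07] q7 -0.11
offset mm (translate first) [ 0.8 -0.8  0.9]  dr [ 0.001 -0.008 -0.112]  offset after turn [ 0.9 -0.7  0.9]
```

```bash
python3 -m crank '[{"offset":[0.3,0,0],"dr":[0,-0.003,-0.06],"claw":-1},{"offset":[0,0,0],"dr":[0,-0.002,-0.05],"claw":-1},{"offset":[0,0,0],"dr":[0,0,0],"claw":-1},{"offset":[0,0,0],"dr":[0,0,0],"claw":-1},{"offset":[0,0,0],"dr":[0,0,0],"claw":-1}]'; python3 - <<'E'
from h import *
go(.4643,-.0442,.0559,1.93)
print(np.round(r.observe()["joint_velocities"],3))
ims=[]
for c,b in(("side",(245,200,100,70)),("side",(245,280,100,70))):
    p,d=r.grab_frame(c); ims.append(overlay(c,p[:,:,::-1],[(rect(.4647,-.0445,.016,-.06,.096),(0,0,255)),(circ(.5555,-.391,.004,.045),(255,0,255))] if 0 else [],b,4,None))
p,d=r.grab_frame("top"); ims.append(overlay("top",p[:,:,::-1],[],(340,150,100,80),4,None)); cv2.imwrite("pics/side9.png",cv2.cvtColor(r.grab_frame("side")[0],cv2.COLOR_RGB2BGR))
a=np.vstack(ims[:2]);b=ims[2];b=np.pad(b,((0,a.shape[0]-b.shape[0]),(0,0),(0,0)))
cv2.imwrite("pics/fin.png",np.hstack([a,b]))
for t in("tan_cast","dropper","felt_wheel","amber_jar"): print(t,[(np.round(x["location"],4),round(x["conf"],2)) for x in r.recognise("side",t)[:1]])
E
```

```text
t: 29.57
tcp_pos: [0.4655, -0.0446, 0.0568]
eef_rot: [-1.803, -2.565, -0.013]
ft_force: [0.0, 1.2, 1.6]
finger_gap: 0.449
t 29.57 tcp [ 0.4655 -0.0446  0.0568] yaw 1.9163 tilt [-0.0008  0.0105] gap 0.449 F [0.  1.2 1.6] T [0.11 0.07 0.03] q7 -0.03
offset mm (translate first) [ 0.8 -1.   1. ]  dr [ 0.003 -0.01  -0.014]  offset after turn [ 0.8 -0.9  0.9]
[-0.001 -0.001  0.005 -0.002 -0.013 -0.003 -0.017]
tan_cast [(array([ 0.7203, -0.1699,  0.0157]), 0.59)]
dropper [(array([ 0.7085, -0.0003,  0.0374]), 0.43)]
felt_wheel [(array([ 0.6746, -0.2347,  0.0151]), 0.68)]
amber_jar [(array([ 0.7065, -0.0006,  0.0376]), 0.73)]
```

View pics/fin.png

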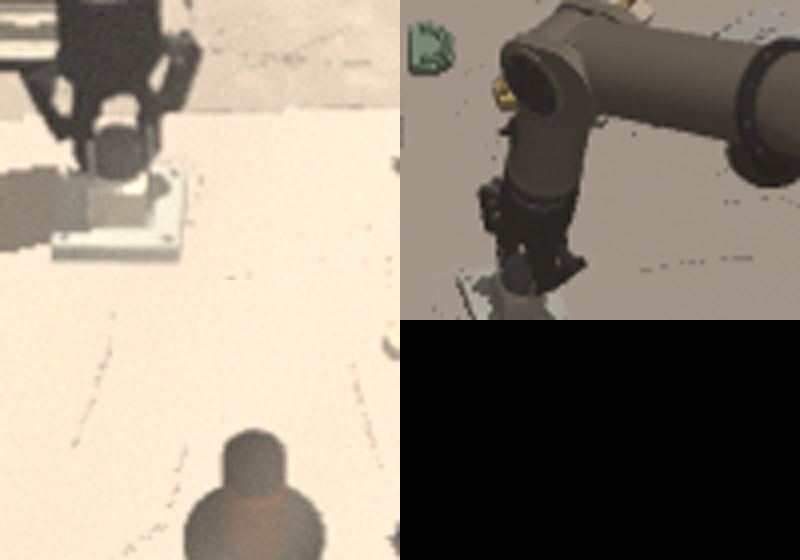

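```bash
python3 -c "
from cell import r
print(r.close_job()); o=r.observe(); print(o['t'],o['finger_gap'])"
```

```text
the job is handed in; nothing more can be done
None
the job is handed in; nothing more can be done
```

I finished the job and handed it in at about 30 s of the 72 s allowed; no verdict came back. I put the amber jar on the worktop first, seated the square bottle in the pocket, then moved the jar onto the rubber pad and let go.

- **Cap:** I screwed it clockwise until it stopped. The first grip slid about 5 mm off centre as it reached the stop, so I opened and gripped again. The second try also stopped hard, at 1.2–1.5 N m. I then turned the hand back 1.60 rad from where the torque dropped to zero. I estimate the cap is 1.48 to 1.60 rad off its stop, against the 1.57 wanted. There is no direct reading of the cap angle.
- **Bottle seating:** While lowering, the bottle's foot met the pocket floor at the expected height. The hand rose about 0.9 mm during the back-off, as the thread predicts, so the bottle stayed down.
- **Last checks:** The hand is still closed on the cap, at rest, with almost no torque. The picture shows the bottle upright in the block and the jar upright on the pad. The plaster cast, dropper bottle and polishing wheel are within 7 mm of where they started, which is about the detector's error.

**Readings that disagreed:**
- The top camera put things 3–8 mm away from where the side camera did. I used the side camera, because it matched the jar's position as measured by the gripper.
- The final network search for the jar gave the dropper bottle's position instead. The jar's place on the pad therefore rests on the picture and the gripper position at release.

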